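# Drying the office tumblers on the peg rack

## Task

Lift the keeper bar off the drying rack and lay it down on the desk clear of the rack. Then stand every tumbler from the mat upside down on a peg of its own, mouth down over the peg with the rim resting level on the rack. When all are on, lay the keeper bar back across the two end posts, grip side up, centred and lying flat in both forks, and leave the other things on the desk where they are.

Things in the scene. Friction and masses are not known exactly. Their poses are not given: they have to be found in the camera images.
- cupA_mid (a point): square white tumbler, 52 x 52 mm outside, 90 mm tall, walls and bottom 3.5 mm thick, one end open, 10 mm of bare brown clay round the closed end, 0.2 kg; starts lying on a flat side on the mat, mouth roughly to the left (+y). This point: its centre, on its axis, 45 mm from either end; z runs from the closed bottom to the mouth, x, y square to its sides. None when it is absent
- cupB_mid (a point): square white tumbler, 52 x 52 mm outside, 90 mm tall, walls and bottom 3.5 mm thick, one end open, 10 mm of bare brown clay round the closed end, 0.2 kg; starts lying on a flat side on the mat, mouth roughly to the left (+y). This point: its centre, on its axis, 45 mm from either end; z runs from the closed bottom to the mouth, x, y square to its sides. None when it is absent
- cupC_mid (a point): square white tumbler, 52 x 52 mm outside, 90 mm tall, walls and bottom 3.5 mm thick, one end open, 10 mm of bare brown clay round the closed end, 0.2 kg; starts lying on a flat side on the mat, mouth roughly to the left (+y). This point: its centre, on its axis, 45 mm from either end; z runs from the closed bottom to the mouth, x, y square to its sides. None when it is absent
- bar_mid (a point): keeper bar: aluminium, 450 mm long (along its y), 22 mm wide (x), 16 mm thick, 0.25 kg, with a black hand grip on top of its middle 22 mm wide, 70 mm long, 24 mm high (40 mm high in all there). This point: middle of the bar, 20 mm above its flat underside, 20 mm below the top of the grip; z up. It starts lying in the forks of the two end posts of the rack
- rack: fixed drying rack: grey base 110 mm deep (x), 450 mm long (y), three pegs in a row along y, 105 mm apart, and at each end, 200 mm from the middle, a steel post 22 mm square with a fork on top. Origin: middle of the underside, on the desk; z up; +x is the side far from the robot. It stands differently each time (turned up to 10 degrees) but stays put during the job
- peg1 (a point): foot of the first (most negative y in the rack's frame) drying peg of the rack, on the peg's axis, level with the tops of the four ribs that a tumbler's rim stands on (20 mm above the desk). The peg is 30 mm thick and its round tip is 60 mm above this point. A fully seated upturned tumbler has its centre 45 mm above this point. z is up
- peg2 (a point): foot of the middle drying peg of the rack, on the peg's axis, level with the tops of the four ribs that a tumbler's rim stands on (20 mm above the desk). The peg is 30 mm thick and its round tip is 60 mm above this point. A fully seated upturned tumbler has its centre 45 mm above this point. z is up
- peg3 (a point): foot of the last (most positive y in the rack's frame) drying peg of the rack, on the peg's axis, level with the tops of the four ribs that a tumbler's rim stands on (20 mm above the desk). The peg is 30 mm thick and its round tip is 60 mm above this point. A fully seated upturned tumbler has its centre 45 mm above this point. z is up
- seat (a point): the keeper bar's resting place: half-way between the forks, level with their flat floors 122 mm above the desk; the middle of the bar's underside belongs here (the bar's own point 20 mm above). y runs from fork to fork, x across the bar, z up. Prongs stand 30 mm up; the fork is about 29 mm wide at its floor, 49 mm at its top, 18 mm long along y
- park (a point): a clear strip of desk in front of the rack, seen from the robot, free for laying the keeper bar down: centre of a free patch about 460 mm (y) by 50 mm (x), on the desk surface. Any other clear piece of desk will do as well
- mat: thin black ribbed draining mat fixed to the desk, 340 mm (x) by 280 mm (y), 2 mm thick, on which the tumblers lie; origin at the middle of its underside
Mind the look-alikes: they are no part of the job. What is shaped like the part that bears cupC_mid but green is not meant.

How it is judged (in metres and radians):
On the way, in this order (a step that is already met when the one before it is completed fails the run):
1. the keeper bar has been taken off the rack and laid flat on the desk, let go (height (world z) of bar_mid below 0.04 m and angle between bar_mid's own z axis and vertical below 0.15 rad and horizontal distance between bar_mid and seat above 0.08 m and contact force between the fingers and bar below 0.2 N), for 0.3 s.
2. every tumbler stands upside down on a peg, let go, while the bar is still off the rack ((horizontal distance between cupA_mid and peg1 below 0.02 m or horizontal distance between cupA_mid and peg2 below 0.02 m or horizontal distance between cupA_mid and peg3 below 0.02 m) and z of cupA_mid in the frame of rack between 0.057 and 0.073 m and angle between each of cupA_mid, cupB_mid, cupC_mid's own z axis and vertical above 3.02159 rad and (horizontal distance between cupB_mid and peg1 below 0.02 m or horizontal distance between cupB_mid and peg2 below 0.02 m or horizontal distance between cupB_mid and peg3 below 0.02 m) and z of cupB_mid in the frame of rack between 0.057 and 0.073 m and (horizontal distance between cupC_mid and peg1 below 0.02 m or horizontal distance between cupC_mid and peg2 below 0.02 m or horizontal distance between cupC_mid and peg3 below 0.02 m) and z of cupC_mid in the frame of rack between 0.057 and 0.073 m and contact force between the fingers and cupA below 0.2 N and contact force between the fingers and cupB below 0.2 N and contact force between the fingers and cupC below 0.2 N and height (world z) of bar_mid below 0.06 m), for 0.3 s.
3. the keeper bar lies across both end posts, let go (x of bar_mid in the frame of seat between -0.015 and 0.015 m and y of bar_mid in the frame of seat between -0.02 and 0.02 m and z of bar_mid in the frame of seat between 0.014 and 0.026 m and angle between the y axis of bar_mid and the y axis of seat, either way round below 0.06 rad and angle between bar_mid's own z axis and vertical below 0.06 rad and contact force between the fingers and bar below 0.2 N), for 0.3 s.
At the end, for the whole second after the job is handed in: Every tumbler present is upside down (within 0.12 rad) over a peg (axis within 20 mm), its rim down on the rack (height within 8 mm); the keeper bar lies flat in both forks, grip up, within 15 mm across and 20 mm along of its place, aligned within 0.06 rad; all at rest ((horizontal distance between cupA_mid and peg1 below 0.02 m or horizontal distance between cupA_mid and peg2 below 0.02 m or horizontal distance between cupA_mid and peg3 below 0.02 m) and z of cupA_mid in the frame of rack between 0.057 and 0.073 m and angle between each of cupA_mid, cupB_mid, cupC_mid's own z axis and vertical above 3.02159 rad and (horizontal distance between cupB_mid and peg1 below 0.02 m or horizontal distance between cupB_mid and peg2 below 0.02 m or horizontal distance between cupB_mid and peg3 below 0.02 m) and z of cupB_mid in the frame of rack between 0.057 and 0.073 m and (horizontal distance between cupC_mid and peg1 below 0.02 m or horizontal distance between cupC_mid and peg2 below 0.02 m or horizontal distance between cupC_mid and peg3 below 0.02 m) and z of cupC_mid in the frame of rack between 0.057 and 0.073 m and x of bar_mid in the frame of seat between -0.015 and 0.015 m and y of bar_mid in the frame of seat between -0.02 and 0.02 m and z of bar_mid in the frame of seat between 0.014 and 0.026 m and angle between the y axis of bar_mid and the y axis of seat, either way round below 0.06 rad and angle between bar_mid's own z axis and vertical below 0.06 rad and linear speed of each of cupA, cupB, cupC, bar below 0.03 m/s); the robot touches nothing.
It fails at once if the stapler, calculator, note block, mouse, pen pot, tape dispenser or hole punch is moved by more than 5 cm (distance of any of stapler, calculator, notes, mouse, penpot, tape, puncher from where it was at the start of the episode above 0.05 m).
It fails at once if a tumbler or the bar falls off the desk (height (world z) of any of cupA_mid, cupB_mid, cupC_mid, bar_mid below -0.05 m).
Of cupA, cupB, cupC only 2 to 3 are there at a start; the rules pass over those that are not, and their reading is None.
At some moment in a run one of cupA, cupB, cupC may be knocked a few centimetres aside while the robot is not near it.
It also fails if it takes over 210 s, if anything falls off the work surface, if the arm or the gripper's body presses on something with over 40 N, if the wrist force passes 120 N, or if a joint passes its speed limit or range.

## Robot

A 6-joint arm with a two-finger parallel gripper is mounted at the origin on the work surface. World frame = base frame: x ahead of the robot, y to its left, z up, the work surface at z = 0. Lengths are in mm, angles in rad, forces in N, time in s.
With the tool pointing down it reaches from about 300 to 775 mm from the base axis. Payload 14.6 kg.
Tool frame: the origin (TCP) lies between the finger pads; the fingertips stand 22 mm ahead of it and the grasp point (between the pads) lies 3 mm ahead of it (manip.tcp_to_tips is the distance from the TCP to the fingertips, in mm); y points along the fingers, z is the direction in which the jaws open and shut, and the axes are right-handed (so a half turn about y gives the same grasp; the last joint's range is limited). The gripper opens to 94 mm and grips with 3 to 60 N. Pads are 16 mm wide; open, the fingers measure 119 mm over their backs; the gripper's body (75 mm by 177 mm) begins 78 mm behind the grasp point.
Start: joints at [1.161, 0.3, 1.521, -0, 1.321, -0.067], TCP at [184.866, 517.99, 227.446] pointing down, gripper open.
Joint ranges: [-3.03, 3.03], [-0.79, 2.21], [0.23, 2.52], [-1.04, 4.18], [0, 3.07], [-2.55, 2.55]. Speed limits (rad/s): [2.22, 2.22, 2.57, 3.14, 3.14, 3.14].

## Interface

Orientations are given as [roll, pitch, yaw] about the fixed x, y, z axes, in that order (R = Rz(yaw) Ry(pitch) Rx(roll)).
In Python, from cell import manip gives the robot as it stands.
- The arm moves only by the shell command python3 -m jog 'ROWS' [OPENING] [FORCE]. ROWS is JSON, one flat list of numbers, 6 for each row, row after row: the shift along the tool's x, y, z in mm, then the turn, a rotation vector about the tool's x, y, z in degrees. A call has 1 to 10 rows; each row is the pose to reach, as a shift and turn from the pose commanded when the call began, along the tool's axes at that moment; what a row does not reach only later rows make up. A row lasts 1/12 s, in which the tool goes at most 41.7 mm and 7.16 degrees, less where a joint would pass 70% of its speed; a pose out of reach is approached as far as the arm can. A call with a gripper value outside its range is refused whole. OPENING is the finger opening in mm, from 0 to 94, set as the call begins (- or left out, the last holds). The fingers move at their own pace and stop on an object; FORCE is the grip in N (left out, the last holds). Time passes only in rows, so rows that repeat a pose let the fingers close. It gives the time, the measured TCP pose, the force and the opening at its end, in the units of the state.
- manip.read_state(): the state, without advancing time (a new reading comes with each control period).
- manip.camera(name): name is "scene" or "top"; returns a dict with "img" (400x640x3 uint8, red, green, blue), "intrinsics" (3x3 intrinsics, pixels), "origin" and "orientation" of the camera in the world. Camera axes: x right, y down, z forward; pixel columns grow to the right and rows downward; lengths in mm; the calibration is good to about 2 mm. A picture is of the moment at which its call begins. There is no depth.
- manip.sign_off(): hands the job in, once; it reports no verdict.
Trained networks look in a picture, given as the dict that the camera call returned (one of the last four; its "shot" number tells which), for a name from the list of things; names that differ only in an ending like _2 or _b are one class to them, and where a whole thing is asked for, a point or a joint stands for the part that bears it (a point fixed in the world has none). Each returns a list of dicts, best first, with "score" (0 to 1); they miss things now and then, are a little off and sometimes report something else, mostly with a low value. They report only what shows in the picture. A call takes as long as a camera call. They do not tell look-alikes from the thing itself.
- manip.masks_of(thing, picture): "pixels" (400x640 bool, what is visible of it) and "xy" ([column, row] in pixels, amid what is visible of it).
- manip.tip_of(thing, picture): "xy" ([column, row] in pixels: a listed point, or the origin of a listed thing).
The state is a dict: "clock": time; "joints": joint angles; "qd": joint speeds; "effort": joint torques, N m; "eef_pos": TCP position; "eef_rot": TCP orientation; "wrist_force": force on the tool from outside, world axes, zero at the start; "moment": the same for the moment, N m; "finger_gap": finger opening in mm.
Only numpy, scipy, OpenCV 4.12 (cv2) and the standard library are available. Lean on these libraries where they do the work, as an engineer would, in place of code of your own. Each camera call takes 0.05 s, during which the arm holds its last target.

## Working session

There is one attempt and no reset: what is moved stays moved. The work goes in short steps, Python scripts to look and compute and a shell command to move; the robot and the scene stay as the last step left them, time stands still between calls to the robot, and variables do not carry over. Pictures are saved under pics/ and viewed, and the job is handed in when it is done.

```bash
ls; mkdir -p pics; python3 - <<'E'
from cell import manip
import cv2
print(manip.read_state(), manip.tcp_to_tips)
for n in ("scene","top"):
    p=manip.camera(n); cv2.imwrite(f"pics/{n}0.png",p["img"][:,:,::-1]); print(n,p["intrinsics"],p["origin"],p["orientation"])
E
```

```text
pics
{'clock': 0.0, 'joints': array([ 1.16137135e+00,  3.00479065e-01,  1.52157088e+00,  1.75015412e-05,
        1.32065106e+00, -6.66134908e-02]), 'qd': array([-0.00016441, -0.00076877, -0.00015016, -0.00016227, -0.00057697,
       -0.00117979]), 'effort': array([-6.49171470e-04, -5.31811881e+01, -3.52725291e+01,  7.07206596e-02,
        2.44758086e-02, -1.27267426e-04]), 'eef_pos': array([184.79249924, 517.79192402, 226.88624773]), 'eef_rot': array([-1.57190109e+00,  9.06908648e-05, -3.42815882e-01]), 'wrist_force': array([ 0.96838233, -0.14859736,  0.02373588]), 'moment': array([ 0.00232147, -0.04699755,  0.04214457]), 'finger_gap': 94.05371352270981} 22.0
scene [[512.49559502   0.         318.46870112]
 [  0.         512.49559502 193.78384041]
 [  0.           0.           1.        ]] [1378.94272361 -281.06573446 1129.35921626] [-2.41252939  0.00426052  1.22768664]
top [[482.15218286   0.         319.13042621]
 [  0.         482.15218286 202.32960808]
 [  0.           0.           1.        ]] [ 269.26876487    9.36280306 1231.38446187] [-2.92316036e+00  8.23703454e-04 -1.60807763e+00]
```

View pics/scene0.png

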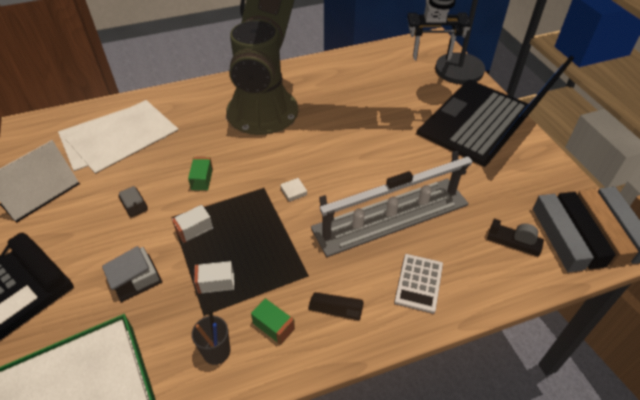

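View pics/top0.png

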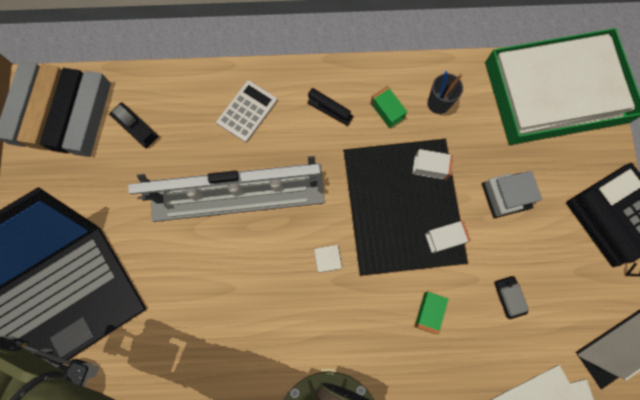

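```bash
cat > h.py <<'E'
from cell import manip
import numpy as np, cv2
from scipy.spatial.transform import Rotation as Ro
def R_(rpy): return Ro.from_euler('xyz',rpy).as_matrix()
def proj(p,X):
    X=np.atleast_2d(X); c=(X-p["origin"])@R_(p["orientation"]); u=c@p["intrinsics"].T
    return u[:,:2]/u[:,2:]
def ray(p,uv):
    d=R_(p["orientation"])@np.linalg.inv(p["intrinsics"])@np.array([uv[0],uv[1],1.]); return np.array(p["origin"]),d/np.linalg.norm(d)
def onz(p,uv,z):
    o,d=ray(p,uv); return o+d*(z-o[2])/d[2]
def tri(ps,uvs):
    A=np.zeros((3,3));b=np.zeros(3)
    for p,uv in zip(ps,uvs):
        o,d=ray(p,uv);M=np.eye(3)-np.outer(d,d);A+=M;b+=M@o
    X=np.linalg.solve(A,b); return X,[np.linalg.norm(proj(p,X)[0]-uv) for p,uv in zip(ps,uvs)]
def rd(s=None):
    s=s or manip.read_state(); print('t',round(s['clock'],2),'pos',np.round(s['eef_pos'],1),'rot',np.round(s['eef_rot'],4),'q',np.round(s['joints'],3),'F',np.round(s['wrist_force'],1),'gap',round(s['finger_gap'],1)); return s
E
python3 - <<'E'
from h import *
T=manip.camera("top");S=manip.camera("scene")
for n in ["cupA_mid","cupB_mid","cupC_mid","bar_mid","rack","peg1","peg2","peg3","seat","park","mat"]:
    for nm,p in(("T",T),("S",S)):
        print(n,nm,[(np.round(d["xy"],1).tolist(),round(d["score"],2)) for d in manip.tip_of(n,p)[:5]])
for n in ["cupA_mid","bar_mid"]:
    for nm,p in(("T",T),("S",S)):
        print(n,nm,[(np.round(d["xy"],1).tolist(),round(d["score"],2),int(d["pixels"].sum())) for d in manip.masks_of(n,p)[:6]])
a=T["img"][125:265,340:500,::-1];cv2.imwrite("pics/c1.png",cv2.resize(a,None,fx=5,fy=4.2,interpolation=cv2.INTER_CUBIC)[:600,:800])
a=T["img"][140:235,115:345,::-1];b=cv2.resize(a,(800,330),interpolation=cv2.INTER_CUBIC)
a=S["img"][140:260,300:480,::-1];c=cv2.resize(a,(405,270),interpolation=cv2.INTER_CUBIC)
a=S["img"][180:310,160:330,::-1];d=cv2.resize(a,(395,270),interpolation=cv2.INTER_CUBIC)
cv2.imwrite("pics/c2.png",np.vstack([b,np.hstack([c,d])]))
E
```

```text
cupA_mid T []
cupA_mid S []
cupB_mid T []
cupB_mid S [([214.0, 273.7], 0.75)]
cupC_mid T [([448.3, 234.6], 0.93), ([435.4, 311.7], 0.61), ([388.1, 105.1], 0.6)]
cupC_mid S [([191.3, 222.2], 0.91), ([270.9, 319.7], 0.84), ([199.1, 173.7], 0.59), ([391.5, 211.8], 0.47)]
bar_mid T [([225.4, 176.6], 0.73)]
bar_mid S [([403.6, 183.8], 0.96)]
rack T [([236.3, 187.8], 0.74)]
rack S [([391.8, 219.3], 0.55)]
peg1 T [([273.3, 187.3], 0.77), ([196.3, 194.2], 0.73), ([240.3, 189.6], 0.62)]
peg1 S [([391.9, 212.1], 0.81), ([360.3, 224.1], 0.58), ([425.1, 200.1], 0.55)]
peg2 T [([273.3, 187.3], 0.77), ([196.3, 194.2], 0.73), ([240.3, 189.6], 0.62)]
peg2 S [([391.9, 212.1], 0.81), ([360.3, 224.1], 0.58), ([425.1, 200.1], 0.55)]
peg3 T [([273.3, 187.3], 0.77), ([196.3, 194.2], 0.73), ([240.3, 189.6], 0.62)]
peg3 S [([391.9, 212.1], 0.81), ([360.3, 224.1], 0.58), ([425.1, 200.1], 0.55)]
seat T [([404.8, 207.7], 0.41)]
seat S [([422.8, 200.4], 0.75), ([396.2, 187.8], 0.69)]
park T [([227.3, 258.0], 0.63)]
park S [([374.8, 173.9], 0.91), ([422.9, 200.3], 0.72)]
mat T [([404.5, 207.8], 0.6), ([224.6, 256.0], 0.36)]
mat S [([235.9, 246.3], 0.67)]
cupA_mid T []
cupA_mid S []
bar_mid T [([223.7, 178.0], 0.57, 2090)]
bar_mid S [([394.9, 184.0], 0.86, 1583)]
```

```bash
sleep 0; ls pics
```

```text
c1.png
c2.png
scene0.png
top0.png
```

View pics/c1.png

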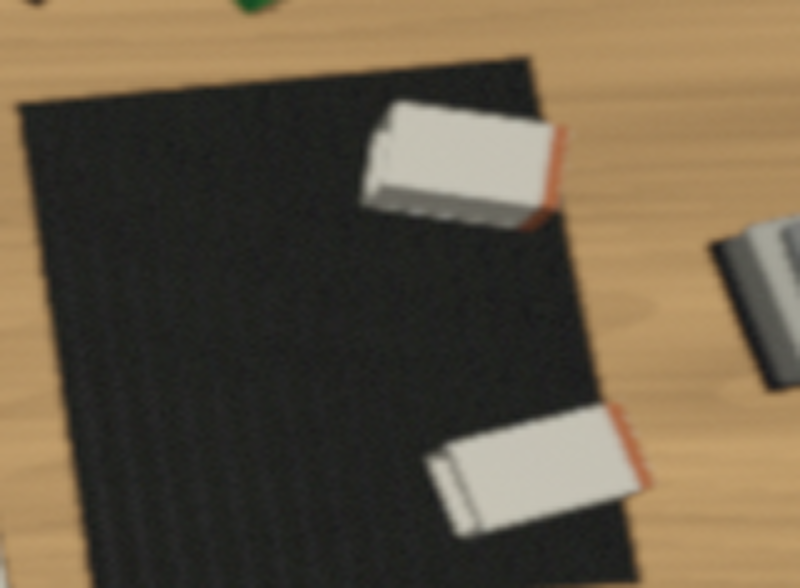

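View pics/c2.png

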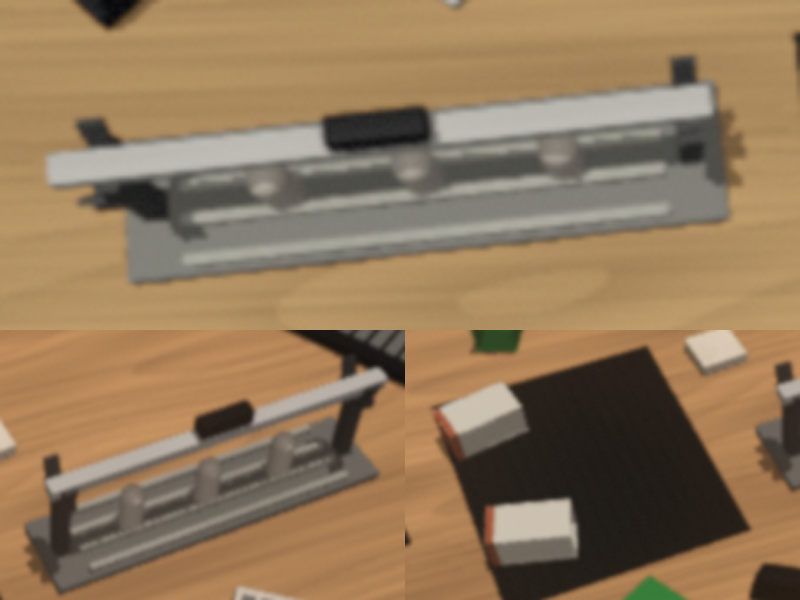

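```bash
cat >> h.py <<'E'
from scipy.optimize import least_squares, minimize
def boxpts(c,Rm,half):
    s=np.array([[i,j,k] for i in(-1,1) for j in(-1,1) for k in(-1,1)])*half
    return s@Rm.T+c
def sil(p,X,sc=4):
    u=proj(p,X); h=cv2.convexHull(((u+0.5)*sc*16).astype(np.int32).reshape(-1,1,2))
    m=np.zeros((400*sc,640*sc),np.uint8); cv2.fillPoly(m,[h],1,shift=4); return cv2.resize(m.astype(np.float32),(640,400),interpolation=cv2.INTER_AREA)
def fitbox(ps,masks,half,x0,z,useyaw=True):
    # mask float imgs, axis along x of local; params x,y,yaw
    def f(q):
        Rm=Ro.from_euler('z',q[2]*0.01).as_matrix()
        return sum(np.abs(sil(p,boxpts(np.array([q[0],q[1],z]),Rm,half))-m).sum() for p,m in zip(ps,masks))
    best=None
    q=np.array([x0[0],x0[1],x0[2]*100.])
    for st in (10,3,1):
        r=minimize(f,q,method='Nelder-Mead',options=dict(initial_simplex=np.array([q,q+[st,0,0],q+[0,st,0],q+[0,0,st]]),xatol=.05,fatol=.2)); q=r.x
    return q[0],q[1],q[2]*.01,r.fun
def cupmask(p,uvc,rad=32):
    im=p["img"].astype(int); hsv=cv2.cvtColor(p["img"],cv2.COLOR_RGB2HSV).astype(int)
    white=(hsv[...,1]<70)&(hsv[...,2]>75)
    clay=((hsv[...,0]<12)|(hsv[...,0]>172))&(hsv[...,1]>90)&(hsv[...,2]>70)
    m=(white|clay)
    Y,X=np.mgrid[:400,:640]; m&=np.hypot(X-uvc[0],Y-uvc[1])<rad
    n,l,st,ce=cv2.connectedComponentsWithStats(m.astype(np.uint8)); 
    k=1+np.argmax(st[1:,4]); return (l==k).astype(np.float32)
E
python3 - <<'E'
from h import *
T=manip.camera("top");S=manip.camera("scene")
cups=[]
tri_s=[(433,163),(448,237)]; sc=[(214,276),(193,222)]
vis=[T["img"].copy(),S["img"].copy()]
for a,b in zip(tri_s,sc):
    m=[cupmask(T,a),cupmask(S,b)]; g=onz(T,a,28)
    print(g,[x.sum() for x in m])
    for ps,ms,n in(([T],m[:1],'T'),([S],m[1:],'S'),([T,S],m,'TS')):
        r=min([fitbox(ps,ms,np.array([26,45,26]),(g[0],g[1],y),28) for y in(-.2,.2)],key=lambda r:r[3]); print(n,np.round(r,3))
    for im,p in zip(vis,(T,S)):
        X=boxpts(np.array([r[0],r[1],28]),Ro.from_euler('z',r[2]).as_matrix(),np.array([26,45,26]))
        cv2.polylines(im,[np.round(cv2.convexHull(proj(p,X).astype(np.float32))).astype(int)],True,(255,0,255),1)
a=cv2.resize(vis[0][125:265,360:500],(400,400),interpolation=cv2.INTER_CUBIC);b=cv2.resize(vis[1][190:310,160:280],(400,400),interpolation=cv2.INTER_CUBIC)
cv2.imwrite("pics/f1.png",np.hstack([a,b])[:,:,::-1])
print("pegs")
for a,b in zip([(196.3,194.2),(240.3,189.6),(273.3,187.3)],[(425.1,200.1),(391.9,212.1),(360.3,224.1)]):
    print(np.round(onz(T,a,20),1),np.round(onz(S,b,20),1),tri([T,S],[a,b]))
print("bar",tri([T,S],[(225.4,176.6),(403.6,183.8)]))
E
```

```text
[ 629.94034097 -299.7324127    28.        ] [np.float32(974.0), np.float32(1149.0)]
T [ 6.27769e+02 -2.95826e+02 -2.29000e-01  5.29380e+01]
S [ 6.24647e+02 -2.96116e+02 -2.27000e-01  6.49380e+01]
TS [ 6.26777e+02 -2.95646e+02 -2.22000e-01  1.59562e+02]
[ 434.80855655 -320.26630911   28.        ] [np.float32(931.0), np.float32(927.0)]
T [ 4.36099e+02 -3.15435e+02  2.45000e-01  5.61880e+01]
S [ 4.34369e+02 -3.16221e+02  2.40000e-01  5.13120e+01]
TS [ 4.35412e+02 -3.15993e+02  2.45000e-01  1.19250e+02]
pegs
[571.4 316.7  20. ] [571.  327.2  20. ] (array([572.4781588 , 320.79369115,  22.37697875]), [np.float64(1.901547854771119), np.float64(1.6976384263882744)])
[579.4 203.   20. ] [579.4 218.7  20. ] (array([580.96429074, 209.5878766 ,  23.44505594]), [np.float64(2.8715526644808693), np.float64(2.6376322671454693)])
[582.3 117.5  20. ] [588.9 118.6  20. ] (array([584.32097242, 119.39602657,  13.92180575]), [np.float64(0.5216240233805938), np.float64(0.48929364791124935)])
bar (array([585.27585594, 227.49562931, 137.00372334]), [np.float64(3.6377621522070753), np.float64(3.2282997113464647)])
```

View pics/f1.png

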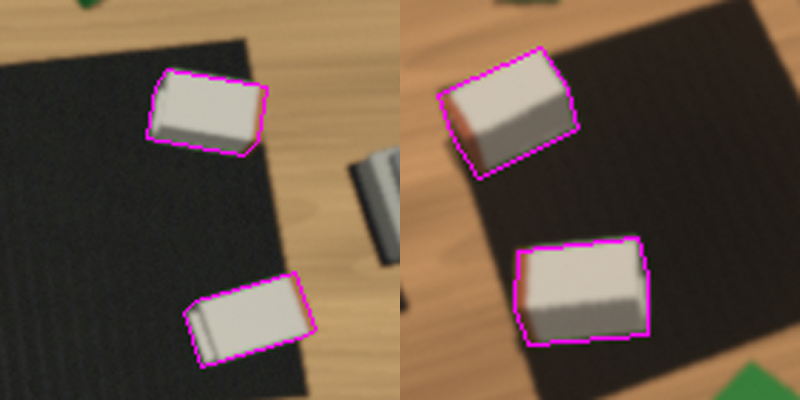

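```bash
python3 - <<'E'
from h import *
T=manip.camera("top");S=manip.camera("scene")
L=onz(T,(152.4,221.5),0);Rr=onz(T,(324.3,203.3),0)
print(L,Rr,np.linalg.norm(L-Rr))
m=[manip.masks_of("bar_mid",p)[0]["pixels"].astype(np.float32) for p in(T,S)]
for n in ["rack"]:
    for nm,p in(("T",T),("S",S)):
        q=manip.masks_of(n,p); print([(d["score"],d["pixels"].sum()) for d in q])
def f2(q,ps,ms):
    Rm=Ro.from_euler('z',q[2]*.01).as_matrix()
    return sum(np.abs(np.maximum(sil(p,boxpts(np.array([q[0],q[1],130]),Rm,np.array([11,225,8]))),sil(p,boxpts(np.array([q[0],q[1],150]),Rm,np.array([11,35,12]))))-x).sum() for p,x in zip(ps,ms))
for ps,ms in(([T],m[:1]),([S],m[1:]),([T,S],m)):
    q=np.array([585,222,9.])
    for st in(10,3,1):
        r=minimize(f2,q,args=(ps,ms),method='Nelder-Mead',options=dict(initial_simplex=np.array([q,q+[st,0,0],q+[0,st,0],q+[0,0,st]]),xatol=.05,fatol=.2));q=r.x
    print(q,r.fun)
x,y,yw=q[0],q[1],q[2]*.01
np.save('rack.npy',[x,y,yw])
Rm=Ro.from_euler('z',yw).as_matrix()
vis=[]
for p,(r0,r1,c0,c1) in((T,(140,235,115,345)),(S,(140,260,300,480))):
    k=800/(c1-c0); im=cv2.resize(p["img"][r0:r1,c0:c1],None,fx=k,fy=k,interpolation=cv2.INTER_CUBIC)
    def dr(loc,col,close=True):
        u=(proj(p,np.array(loc)@Rm.T+[x,y,0])-[c0,r0]+.5)*k; cv2.polylines(im,[np.round(u).astype(int)],close,col,1)
    for z,c in((0,(255,0,0)),(12,(0,255,255)),): dr([[-55,-225,z],[55,-225,z],[55,225,z],[-55,225,z]],c)
    for z in(122,138): dr([[-11,-225,z],[11,-225,z],[11,225,z],[-11,225,z]],(255,0,255))
    for yy in(-105,0,105):
        dr([[0,yy,20],[0,yy,80]],(0,255,0),False)
        dr([[15*np.cos(t),yy+15*np.sin(t),60] for t in np.linspace(0,6.3,20)],(0,255,0))
    vis.append(im)
cv2.imwrite("pics/r1.png",vis[0][:,:,::-1]);cv2.imwrite("pics/r2.png",vis[1][:,:,::-1])
E
```

```text
[507.74890631 434.27579096   0.        ] [539.34818252 -13.2231252    0.        ] 448.6131899760726
[]
[(0.85, np.int64(5508))]
[578.51139956 223.23883449   7.42266219] 219.625
[576.48289408 227.19598832   7.30640821] 164.3125
[577.79072023 225.48327582   7.30625643] 435.0625
```

View pics/r1.png

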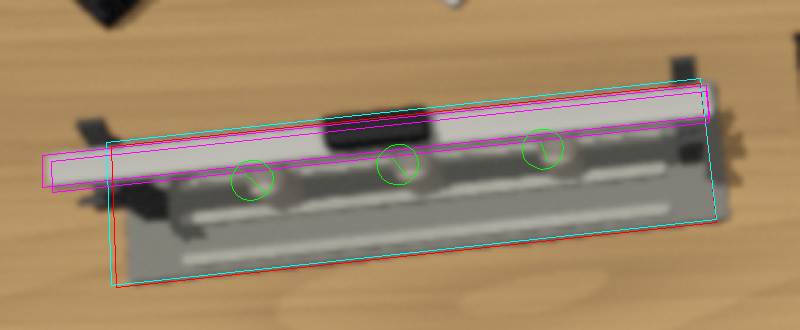

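View pics/r2.png

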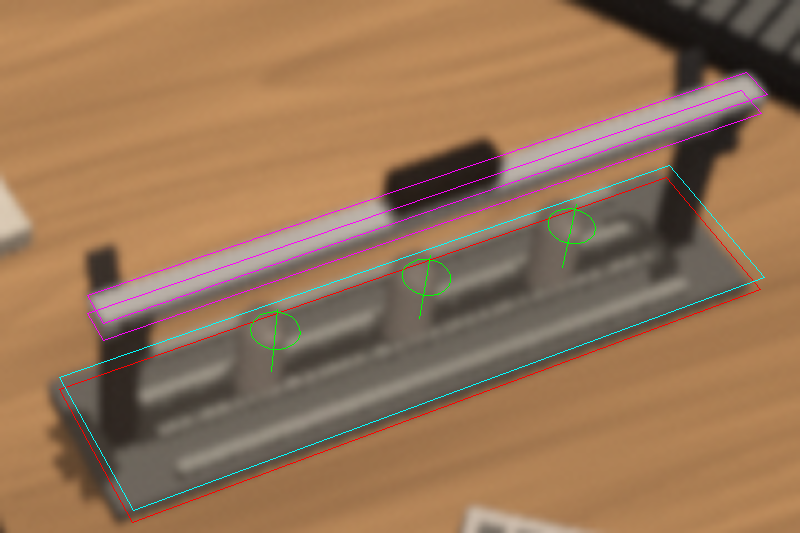

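```bash
cat > dr.py <<'E'
from h import *
def draw(x,y,yw,T,S,tag,bar=None):
    Rm=Ro.from_euler('z',yw).as_matrix()
    for p,(r0,r1,c0,c1),n in((T,(140,235,115,345),'T'),(S,(140,260,300,480),'S')):
        k=800/(c1-c0); im=cv2.resize(p["img"][r0:r1,c0:c1],None,fx=k,fy=k,interpolation=cv2.INTER_CUBIC)
        def dr(loc,col,close=True,Rm=Rm,o=(x,y,0)):
            u=(proj(p,np.array(loc)@Rm.T+np.array(o))-[c0,r0]+.5)*k; cv2.polylines(im,[np.round(u).astype(int)],close,col,1)
        for z,c in((0,(255,0,0)),(12,(0,255,255)),): dr([[-55,-225,z],[55,-225,z],[55,225,z],[-55,225,z]],c)
        for yy in(-105,0,105):
            dr([[0,yy,20],[0,yy,80]],(0,255,0),False)
            dr([[15*np.cos(t),yy+15*np.sin(t),60] for t in np.linspace(0,6.3,20)],(0,255,0))
        for yy in(-200,200):
            for z in(16,122): dr([[-11,yy-11,z],[11,yy-11,z],[11,yy+11,z],[-11,yy+11,z]],(255,255,0))
        cv2.imwrite(f"pics/{tag}{n}.png",im[:,:,::-1])
E
python3 - <<'E'
from dr import *
T=manip.camera("top");S=manip.camera("scene")
draw(578.4,214.4,.0705,T,S,"d1")
E
```

```text
(no output)
```

View pics/d1T.png

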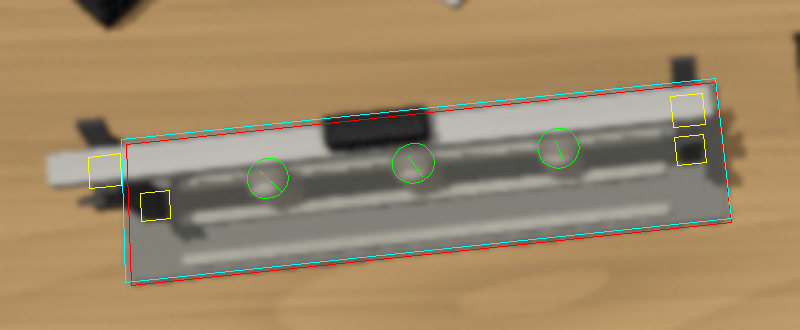

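View pics/d1S.png

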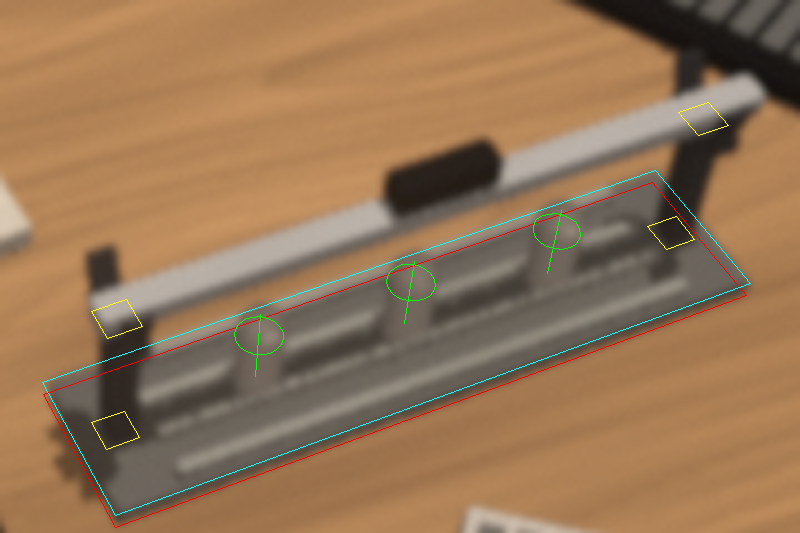

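```bash
cat >> h.py <<'E'
def Rtool(d,jaw):
    # d: tool y (finger direction), jaw: tool z approx
    y=np.array(d,float)/np.linalg.norm(d); z=np.array(jaw,float); z-=y*(z@y); z/=np.linalg.norm(z); return np.column_stack([np.cross(y,z),y,z])
def rel(pos,Rt,grasp=False):
    s=manip.read_state(); R0=R_(s['eef_rot']); pos=np.array(pos,float)
    if grasp: pos=pos-3*Rt[:,1]
    sh=R0.T@(pos-s['eef_pos']); rv=Ro.from_matrix(R0.T@Rt).as_rotvec()*180/np.pi
    rd(s); print('shift',np.round(sh,1),'turn',np.round(rv,2),'rows>=',round(max(np.linalg.norm(sh)/41.7,np.linalg.norm(rv)/7.16),1))
def log(): 
    import json; s=manip.read_state(); open('log.jsonl','a').write(json.dumps([s['joints'].tolist(),s['eef_pos'].tolist(),s['eef_rot'].tolist()])+"\n")
E
python3 - <<'E'
from h import *
log()
yw=.072; rel([578,225,260],Rtool([0,0,-1],[np.cos(yw),np.sin(yw),0]),True)
E
```

```text
t 2.0 pos [184.9 518.  227.4] rot [-1.5708  0.     -0.3428] q [ 1.161  0.3    1.521  0.     1.321 -0.067] F [ 0.4 -0.4 -0. ] gap 94.1
shift [ 468.7  -35.6 -143.8] turn [ 0.   66.23 -0.  ] rows>= 11.8
```

```bash
python3 -m jog '[38,-3,-12,0,5.5,0, 76,-6,-24,0,11,0, 114,-9,-36,0,16.5,0, 152,-12,-48,0,22,0, 190,-15,-60,0,27.5,0, 228,-18,-72,0,33,0, 266,-21,-84,0,38.5,0, 304,-24,-96,0,44,0, 342,-27,-108,0,49.5,0, 380,-30,-120,0,55,0]' 60
python3 - <<'E'
from h import *
log()
yw=.072; rel([578,225,260],Rtool([0,0,-1],[np.cos(yw),np.sin(yw),0]),True)
E
```

```text
clock: 2.83
eef_pos: [503.8, 275.7, 257.8]
eef_rot: [-1.571, 0.0, -1.308]
wrist_force: [1.2, 0.9, 0.1]
finger_gap: 60.2
t 2.83 pos [503.8 275.7 257.8] rot [-1.5705e+00  1.0000e-04 -1.3075e+00] q [0.437 0.333 1.407 0.    1.401 0.174] F [1.2 0.9 0.1] gap 60.2
shift [68.3 -5.2 58.5] turn [-0.02 10.96 -0.  ] rows>= 2.2
```

```bash
python3 -m jog '[23,-2,20,0,3.6,0, 46,-4,39,0,7.3,0, 68,-5,58,0,11,0, 68,-5,58,0,11,0, 68,-5,58,0,11,0, 68,-5,58,0,11,0]' 60
python3 - <<'E'
from h import *
log()
yw=.072; rel([578,225,149],Rtool([0,0,-1],[np.cos(yw),np.sin(yw),0]),True)
T=manip.camera("top");S=manip.camera("scene")
a=cv2.resize(T["img"][120:240,130:330],(800,480));cv2.imwrite("pics/g1.png",a[:,:,::-1])
a=cv2.resize(S["img"][120:260,300:480],(720,560));cv2.imwrite("pics/g2.png",a[:,:,::-1])
E
```

```text
clock: 3.33
eef_pos: [576.0, 227.3, 262.2]
eef_rot: [-1.571, 0.0, -1.494]
wrist_force: [-0.2, -0.2, -0.7]
finger_gap: 59.8
t 3.33 pos [576.  227.3 262.2] rot [-1.5713  0.     -1.4939] q [0.317 0.436 1.257 0.    1.45  0.24 ] F [-0.2 -0.2 -0.7] gap 59.8
shift [  2.4 110.2   1.9] turn [ 0.03  0.28 -0.  ] rows>= 2.6
```

View pics/g2.png

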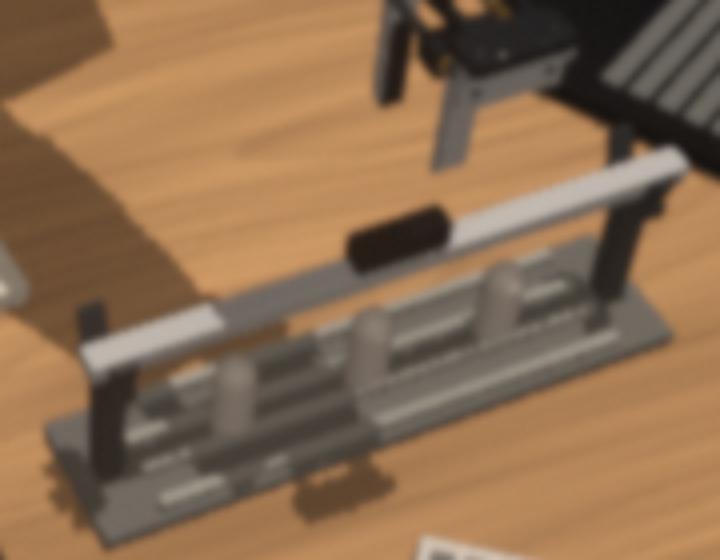

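```bash
python3 -m jog '[2,30,2,0,0.2,0, 2,55,2,0,0.2,0, 2,75,2,0,0.2,0, 2,88,2,0,0.2,0, 2,98,2,0,0.2,0, 2,105,2,0,0.2,0, 2,110,2,0,0.2,0, 2,110,2,0,0.2,0]' 60
python3 -m jog '[0,0,0,0,0,0, 0,0,0,0,0,0, 0,0,0,0,0,0, 0,0,0,0,0,0, 0,0,0,0,0,0, 0,0,0,0,0,0, 0,0,0,0,0,0, 0,0,0,0,0,0]' 10 30
python3 - <<'E'
from h import *
log(); rd()
S=manip.camera("scene")
a=cv2.resize(S["img"][120:260,300:480],(720,560));cv2.imwrite("pics/g3.png",a[:,:,::-1])
E
```

```text
clock: 4.1
eef_pos: [578.2, 225.4, 152.1]
eef_rot: [-1.571, -0.0, -1.498]
wrist_force: [-0.7, 0.1, 0.5]
finger_gap: 59.7
clock: 4.77
eef_pos: [578.6, 225.2, 152.7]
eef_rot: [-1.57, 0.0, -1.498]
wrist_force: [0.9, 0.8, 1.0]
finger_gap: 21.8
t 4.77 pos [578.6 225.2 152.7] rot [-1.5703e+00  1.0000e-04 -1.4982e+00] q [ 0.312  0.522  1.389 -0.     1.231  0.24 ] F [0.9 0.8 1. ] gap 21.8
```

View pics/g3.png

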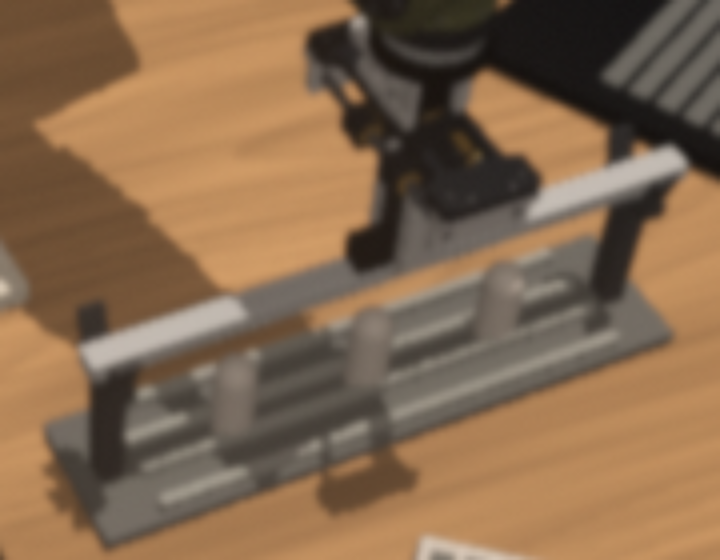

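```bash
python3 -m jog '[0,-10,0,0,0,0, 0,-25,0,0,0,0, 0,-45,0,0,0,0, 0,-60,0,0,0,0, 0,-60,0,0,0,0, 0,-60,0,0,0,0]'
python3 - <<'E'
from h import *
log(); rd()
T=manip.camera("top");S=manip.camera("scene")
print('park',onz(T,(227.3,258),0),onz(T,(224.6,256),0),'notes',[np.round(onz(T,u,0)[:2]) for u in((341,271),(315,247),(340,246))],'laptop',[np.round(onz(T,u,0)[:2]) for u in((145,308),(38,190))])
yw=.072; c=np.array([np.cos(yw),np.sin(yw)])
x,y=430,222
X=np.array([[-11,-225,0],[11,-225,0],[11,225,0],[-11,225,0]])@Ro.from_euler('z',yw).as_matrix().T+[x,y,0]
im=T["img"].copy(); cv2.polylines(im,[np.round(proj(T,X)).astype(int)],True,(255,0,255),1)
cv2.imwrite("pics/p1.png",im[:,:,::-1])
a=cv2.resize(S["img"][100:250,300:480],(720,600));cv2.imwrite("pics/g4.png",a[:,:,::-1])
E
```

```text
clock: 5.32
eef_pos: [578.5, 225.2, 212.8]
eef_rot: [-1.57, 0.0, -1.498]
wrist_force: [-0.8, 0.4, -2.7]
finger_gap: 21.7
t 5.32 pos [578.5 225.2 212.8] rot [-1.5700e+00  2.0000e-04 -1.4982e+00] q [0.312 0.469 1.322 0.    1.349 0.24 ] F [-0.8  0.4 -2.7] gap 21.7
park [405.84892962 239.71719988   0.        ] [411.21128043 246.62800871   0.        ] notes [array([362., -49.]), array([426.,  15.]), array([426., -49.])] laptop [array([289., 444.]), array([603., 738.])]
```

View pics/p1.png

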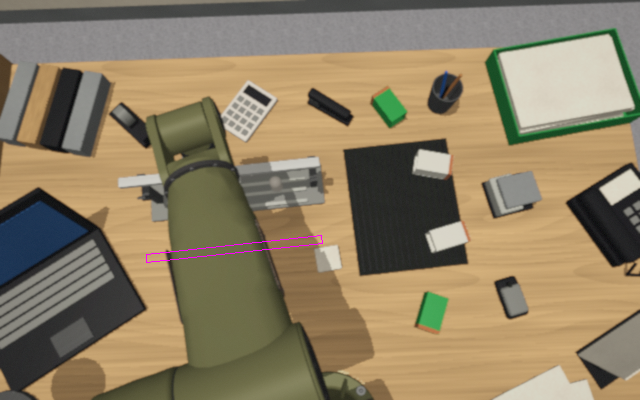

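View pics/g4.png

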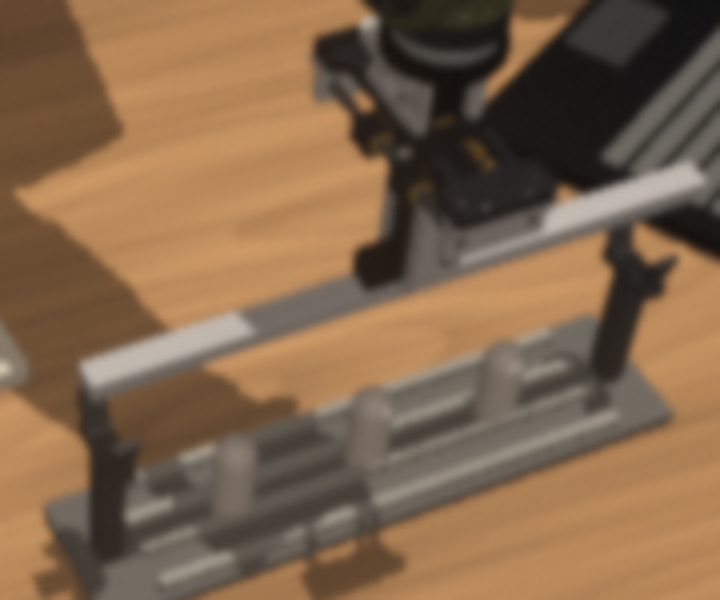

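```bash
python3 - <<'E'
from h import *
yw=.072; rel([445,240,31.2],Rtool([0,0,-1],[np.cos(yw),np.sin(yw),0]))
E
```

```text
t 5.42 pos [578.1 225.1 211.2] rot [-1.5727e+00 -5.0000e-04 -1.4982e+00] q [ 0.312  0.471  1.324 -0.     1.349  0.24 ] F [ 0.5 -0.1 -2.4] gap 21.5
shift [ -24.7  180.2 -131.3] turn [0.11 0.04 0.03] rows>= 5.4
```

```bash
python3 -m jog '[-5,0,-25,0,0,0, -10,0,-50,0,0,0, -15,0,-75,0,0,0, -20,0,-100,0,0,0, -25,10,-125,0,0,0, -25,40,-131,0,0,0, -25,75,-131,0,0,0, -25,110,-131,0,0,0, -25,135,-131,0,0,0, -25,150,-131,0,0,0]'
python3 -m jog '[0,10,0,0,0,0, 0,18,0,0,0,0, 0,23,0,0,0,0, 0,26,0,0,0,0, 0,26,0,0,0,0, 0,26,0,0,0,0]'
python3 -c "
from h import *
log();rd();manip.camera('top');rd()"
```

```text
clock: 6.25
eef_pos: [444.1, 239.8, 58.6]
eef_rot: [-1.576, -0.002, -1.498]
wrist_force: [0.2, 0.1, -2.3]
finger_gap: 21.7
clock: 6.75
eef_pos: [446.4, 240.8, 37.0]
eef_rot: [-1.57, 0.0, -1.498]
wrist_force: [0.5, 0.8, -2.4]
finger_gap: 21.6
t 6.75 pos [446.4 240.8  37. ] rot [-1.5699e+00  3.0000e-04 -1.4982e+00] q [ 0.422  0.455  1.806 -0.     0.88   0.35 ] F [ 0.5  0.8 -2.4] gap 21.6
t 6.8 pos [446.4 240.8  37.1] rot [-1.5697e+00  4.0000e-04 -1.4982e+00] q [ 0.422  0.455  1.806 -0.     0.88   0.35 ] F [ 0.6  0.4 -2.9] gap 21.7
```

```bash
python3 -m jog '[0,2,0,0,0,0, 0,4,0,0,0,0, 0,5.5,0,0,0,0, 0,5.5,0,0,0,0, 0,5.5,0,0,0,0, 0,5.5,0,0,0,0]'
python3 -c "
from h import *
rd()"
```

```text
clock: 7.3
eef_pos: [446.1, 240.6, 31.0]
eef_rot: [-1.571, -0.0, -1.498]
wrist_force: [1.0, -0.7, -2.5]
finger_gap: 21.4
t 7.3 pos [446.1 240.6  31. ] rot [-1.5708 -0.     -1.4983] q [ 0.422  0.466  1.808 -0.     0.868  0.35 ] F [ 1.  -0.7 -2.5] gap 21.4
```

```bash
python3 -m jog '[0,0.7,0,0,0,0, 0,1.4,0,0,0,0, 0,1.4,0,0,0,0, 0,1.4,0,0,0,0]'
python3 -m jog '[0,0,0,0,0,0, 0,0,0,0,0,0, 0,0,0,0,0,0, 0,0,0,0,0,0, 0,0,0,0,0,0, 0,0,0,0,0,0]' 70
python3 -m jog '[0,-20,0,0,0,0, 0,-55,0,0,0,0, 0,-95,0,0,0,0, 0,-130,0,0,0,0, 0,-165,0,0,0,0, 0,-200,0,0,0,0, 0,-230,0,0,0,0, 0,-230,0,0,0,0]' 94
python3 -c "
from h import *
log();rd()
S=manip.camera('scene');T=manip.camera('top')
cv2.imwrite('pics/s5.png',S['img'][:,:,::-1])"
```

```text
clock: 7.63
eef_pos: [446.1, 240.7, 30.6]
eef_rot: [-1.571, 0.0, -1.498]
wrist_force: [-6.3, -3.7, 14.5]
finger_gap: 21.4
clock: 8.13
eef_pos: [446.1, 240.6, 29.5]
eef_rot: [-1.571, -0.0, -1.498]
wrist_force: [0.4, 0.4, 0.4]
finger_gap: 58.4
clock: 8.8
eef_pos: [447.4, 241.3, 265.6]
eef_rot: [-1.562, 0.003, -1.498]
wrist_force: [-0.2, -0.4, 1.0]
finger_gap: 94.0
t 8.8 pos [447.4 241.3 265.6] rot [-1.5624  0.0031 -1.4982] q [0.423 0.173 1.588 0.    1.371 0.35 ] F [-0.2 -0.4  1. ] gap 94.0
```

View pics/s5.png

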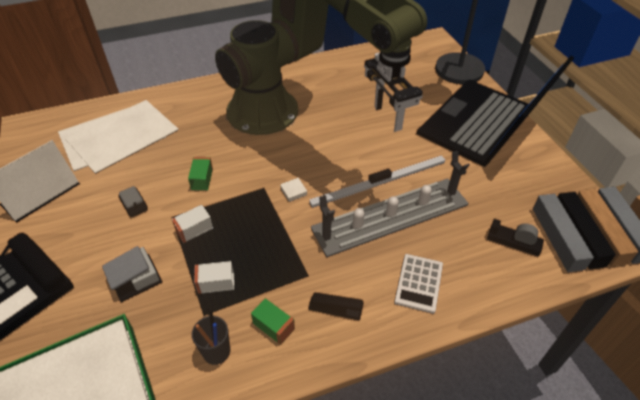

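```bash
cat >> h.py <<'E'
def pickR(yaw,th=np.pi/4):
    m=np.array([-np.sin(yaw),np.cos(yaw),0]); return Rtool(np.cos(th)*np.array([0,0,-1])+np.sin(th)*m,[np.cos(yaw),np.sin(yaw),0])
def pegR(yaw,th=np.pi/4):
    f=np.array([np.cos(yaw),np.sin(yaw),0]); return Rtool(np.cos(th)*f+np.sin(th)*np.array([0,0,-1]),[-np.sin(yaw),np.cos(yaw),0])
E
python3 - <<'E'
from h import *
rel([435.5,-316,200],pickR(.245),True)
E
```

```text
t 8.9 pos [446.2 240.7 260.1] rot [-1.5692e+00  5.0000e-04 -1.4982e+00] q [ 0.422  0.178  1.595 -0.     1.367  0.35 ] F [-0.2  0.1  0. ] gap 93.9
shift [556.6  57.6 -50.8] turn [-3.97 -9.33 44.86] rows>= 13.5
```

```bash
python3 -m jog '[35,0,-4,0,0,0, 75,0,-8,0,0,0, 115,0,-12,0,0,0, 155,0,-16,0,0,0, 195,0,-20,0,0,0, 235,0,-24,-0.8,-1.9,9, 275,0,-28,-1.2,-2.8,13.5, 315,0,-32,-1.6,-3.7,18, 345,0,-35,-2,-4.7,22.5, 360,0,-36,-2.4,-5.6,27]' 94
python3 - <<'E'
from h import *
log();rel([435.5,-316,200],pickR(.245),True)
E
```

```text
clock: 9.73
eef_pos: [435.3, -125.0, 258.2]
eef_rot: [-1.59, 0.478, -1.406]
wrist_force: [0.9, 1.0, -0.8]
finger_gap: 93.9
t 9.73 pos [ 435.3 -125.   258.2] rot [-1.5905  0.4781 -1.4061] q [-0.548  0.223  1.611  0.343  1.644 -0.75 ] F [ 0.9  1.  -0.8] gap 93.9
shift [195.  -37.3 -31.7] turn [-1.61 -3.9  17.56] rows>= 4.8
```

```bash
python3 -m jog '[35,-6,-6,-0.4,-0.8,4, 75,-14,-12,-0.8,-1.6,8, 115,-22,-18,-1.2,-2.6,12, 155,-30,-25,-1.5,-3.5,15.5, 185,-36,-30,-1.6,-3.9,17.5, 195,-37,-32,-1.6,-3.9,17.5, 195,-37,-32,-1.6,-3.9,17.5, 195,-37,-32,-1.6,-3.9,17.5]' 94
python3 - <<'E'
from h import *
log();rel([435.5,-316,28],pickR(.245),True)
S=manip.camera("scene");cv2.imwrite("pics/s6.png",S["img"][:,:,::-1])
T=manip.camera("top");cv2.imwrite("pics/t6.png",T["img"][:,:,::-1])
E
```

```text
clock: 10.4
eef_pos: [437.1, -313.7, 203.2]
eef_rot: [-1.573, 0.78, -1.325]
wrist_force: [-0.2, 0.6, 0.1]
finger_gap: 94.0
t 10.4 pos [ 437.1 -313.7  203.2] rot [-1.573   0.7802 -1.3252] q [-0.842  0.675  1.198  0.359  1.965 -1.071] F [-0.2  0.6  0.1] gap 94.0
shift [124.6 120.3  -1.8] turn [0.15 0.02 0.3 ] rows>= 4.2
```

View pics/s6.png

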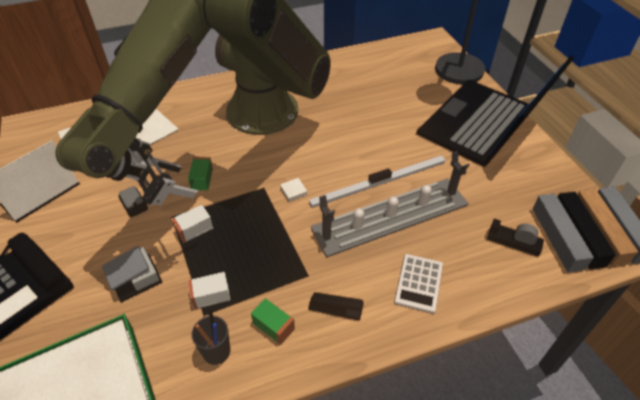

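View pics/t6.png

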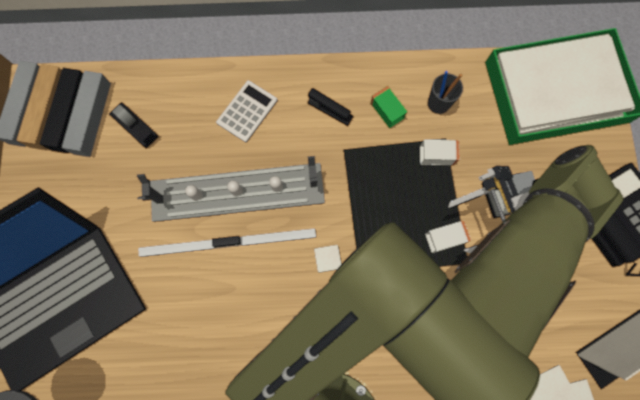

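```bash
python3 -m jog '[20,19,-1,0,0,0, 45,43,-1,0,0,0, 70,67,-1,0,0,0, 90,87,-2,0,0,0.2, 105,101,-2,0,0,0.3, 115,111,-2,0,0,0.3, 121,117,-2,0,0,0.3, 124.5,120,-2,0,0,0.3, 124.5,120,-2,0,0,0.3, 124.5,120,-2,0,0,0.3]' 94
python3 - <<'E'
from h import *
log();rel([435.5,-316,28],pickR(.245),True)
S=manip.camera("scene")
a=cv2.resize(S["img"][140:290,90:290],(800,600));cv2.imwrite("pics/s7.png",a[:,:,::-1])
E
```

```text
clock: 11.33
eef_pos: [436.7, -319.2, 32.6]
eef_rot: [-1.57, 0.783, -1.323]
wrist_force: [-0.1, -0.0, 0.5]
finger_gap: 94.0
t 11.33 pos [ 436.7 -319.2   32.6] rot [-1.5704  0.7825 -1.3226] q [-0.849  0.895  1.251  0.331  1.712 -1.174] F [-0.1 -0.   0.5] gap 94.0
shift [ 0.8  2.6 -0.4] turn [0.11 0.13 0.17] rows>= 0.1
```

View pics/s7.png

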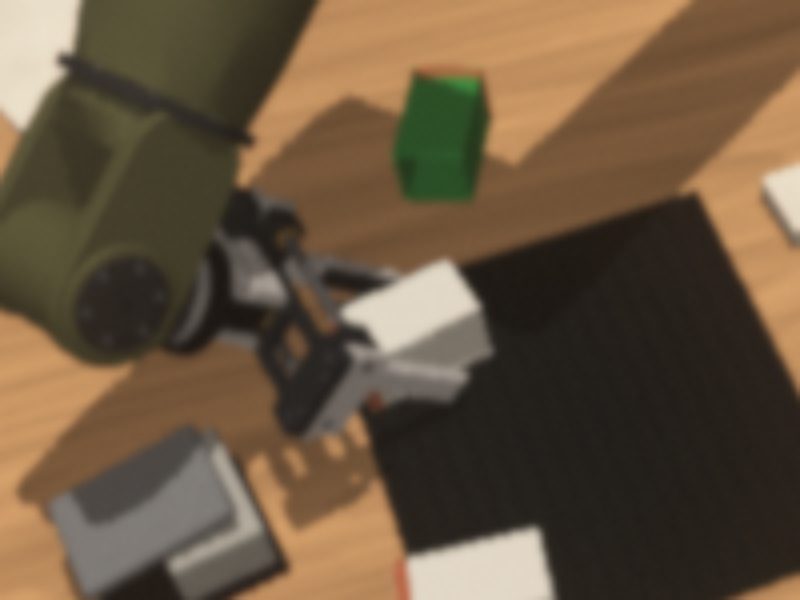

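Straddled. Make the small correction and grip.

```bash
python3 -m jog '[1,2.5,0,0,0,0, 1,2.5,0,0,0,0, 1,2.5,0,0,0,0]' 94
python3 -m jog '[0,0,0,0,0,0, 0,0,0,0,0,0, 0,0,0,0,0,0, 0,0,0,0,0,0, 0,0,0,0,0,0, 0,0,0,0,0,0, 0,0,0,0,0,0, 0,0,0,0,0,0, 0,0,0,0,0,0, 0,0,0,0,0,0]' 40 25
python3 -c "
from h import *
log();rd()"
```

```text
clock: 11.63
eef_pos: [436.0, -318.0, 29.2]
eef_rot: [-1.571, 0.784, -1.324]
wrist_force: [-0.0, -0.3, 0.8]
finger_gap: 93.7
clock: 12.47
eef_pos: [436.0, -318.0, 29.0]
eef_rot: [-1.571, 0.784, -1.324]
wrist_force: [0.5, -1.1, 0.9]
finger_gap: 51.6
t 12.47 pos [ 436. -318.   29.] rot [-1.5715  0.784  -1.3236] q [-0.848  0.898  1.255  0.332  1.706 -1.175] F [ 0.5 -1.1  0.9] gap 51.6
```

```bash
python3 -m jog '[-10,-10,0,0,0,0, -30,-30,0,0,0,0, -55,-55,0,0,0,0, -80,-80,0,0,0,0, -105,-105,0,0,0,0, -120,-120,0,0,0,0, -120,-120,0,0,0,0, -120,-120,0,0,0,0]'
python3 - <<'E'
from dr import *
import pickle
log();rd()
T=manip.camera("top");S=manip.camera("scene")
pickle.dump((T,S),open('p8.pkl','wb'))
for n in ["peg1","rack","seat"]:
    for nm,p in(("T",T),("S",S)):
        print(n,nm,[(np.round(d["xy"],1).tolist(),round(d["score"],2)) for d in manip.tip_of(n,p)[:5]])
draw(578,216,.0715,T,S,"d2")
a=cv2.resize(S["img"][100:290,60:290],(726,600));cv2.imwrite("pics/s8.png",a[:,:,::-1])
E
```

```text
clock: 13.13
eef_pos: [436.0, -317.9, 199.8]
eef_rot: [-1.57, 0.782, -1.323]
wrist_force: [-0.0, 0.4, -3.4]
finger_gap: 52.2
t 13.13 pos [ 436.  -317.9  199.8] rot [-1.5703  0.7818 -1.3227] q [-0.848  0.684  1.192  0.357  1.965 -1.079] F [-0.   0.4 -3.4] gap 52.2
peg1 T [([238.7, 189.7], 0.92), ([196.7, 197.5], 0.64), ([273.0, 187.0], 0.62)]
peg1 S [([360.2, 226.1], 0.93), ([389.3, 212.0], 0.75), ([423.2, 200.0], 0.59)]
rack T [([234.5, 190.2], 0.67), ([402.1, 205.3], 0.44)]
rack S [([390.2, 215.0], 0.6)]
seat T [([227.9, 181.7], 0.67)]
seat S [([398.4, 185.2], 0.89)]
```

View pics/d2T.png

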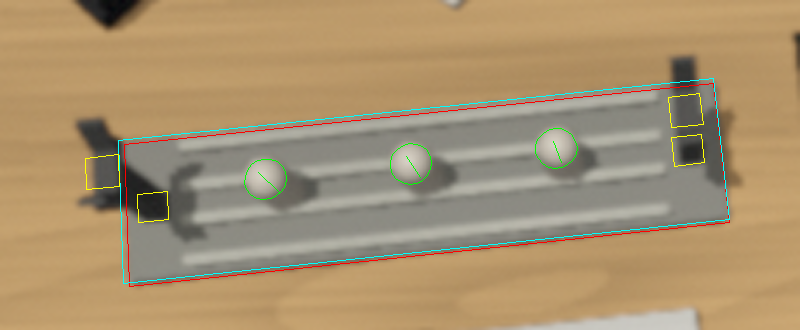

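View pics/d2S.png

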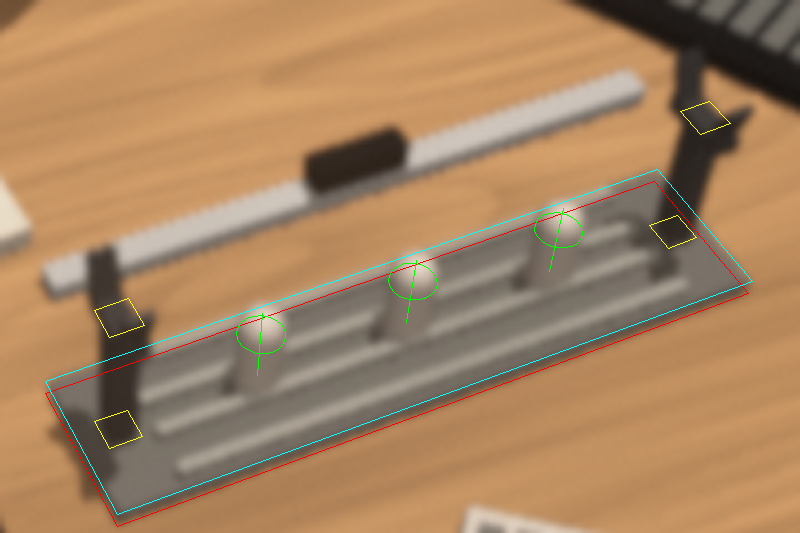

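View pics/s8.png

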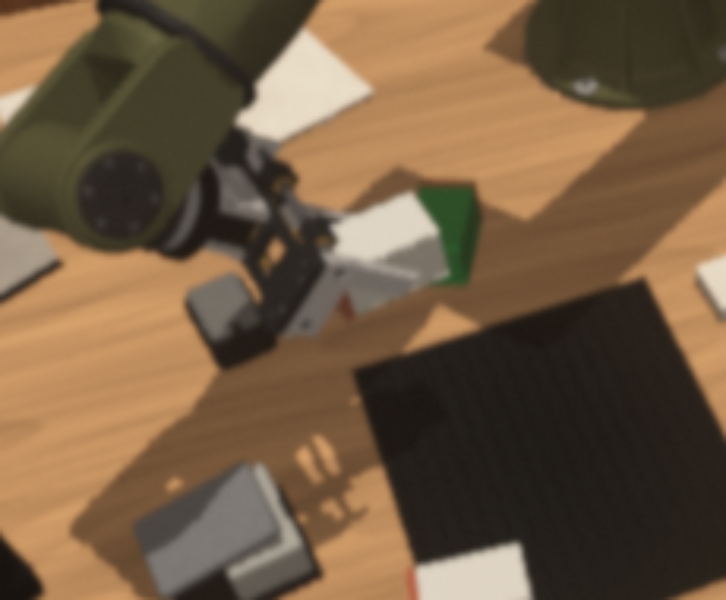

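```bash
cat >> h.py <<'E'
from scipy.spatial.transform import Slerp
def mid(pos,Rt,f,posm=None):
    s=manip.read_state();R0=R_(s['eef_rot']);sl=Slerp([0,1],Ro.from_matrix([R0,Rt]))
    Rm=sl(f).as_matrix(); p=(1-f)*s['eef_pos']+f*(np.array(pos)-3*Rt[:,1]) if posm is None else posm
    print('d',np.round(Rm[:,1],2)); rel(p,Rm)
E
python3 - <<'E'
from h import *
Rt=pegR(.0715); rel([585.5,111.3,220],Rt,True)
for f in (.25,.5,.75): mid([585.5,111.3,220],Rt,f)
E
```

```text
t 13.53 pos [ 435.9 -317.7  198. ] rot [-1.5723  0.7851 -1.3241] q [-0.848  0.687  1.193  0.357  1.965 -1.079] F [-0.2  0.3 -1.6] gap 52.0
shift [-285.7  251.1  248.1] turn [ 7.000e-02 -8.739e+01 -7.379e+01] rows>= 16.0
d [-0.05  0.45 -0.89]
t 13.53 pos [ 435.9 -317.7  198. ] rot [-1.5723  0.7851 -1.3241] q [-0.848  0.687  1.193  0.357  1.965 -1.079] F [-0.2  0.3 -1.6] gap 52.0
shift [-71.4  62.8  62. ] turn [ 2.000e-02 -2.185e+01 -1.845e+01] rows>= 4.0
d [ 0.17  0.24 -0.96]
t 13.53 pos [ 435.9 -317.7  198. ] rot [-1.5723  0.7851 -1.3241] q [-0.848  0.687  1.193  0.357  1.965 -1.079] F [-0.2  0.3 -1.6] gap 52.0
shift [-142.8  125.5  124. ] turn [ 3.000e-02 -4.369e+01 -3.690e+01] rows>= 8.0
d [ 0.45  0.09 -0.89]
t 13.53 pos [ 435.9 -317.7  198. ] rot [-1.5723  0.7851 -1.3241] q [-0.848  0.687  1.193  0.357  1.965 -1.079] F [-0.2  0.3 -1.6] gap 52.0
shift [-214.3  188.3  186. ] turn [ 5.000e-02 -6.554e+01 -5.534e+01] rows>= 12.0
```

```bash
python3 -m jog '[-10,6,8,0,-3,-2.5, -26,18,21,0,-7.3,-6.2, -42,31,35,0,-12,-10.2, -58,44,49,0,-17,-14.4, -74,57,63,0,-22,-18.6, -90,70,77,0,-27,-22.8, -106,82,90,0,-32,-27, -122,95,104,0,-36.5,-30.8, -136,106,116,0,-40.5,-34.2, -148,114,124,0,-43.7,-36.9]'
python3 - <<'E'
from h import *
log();Rt=pegR(.0715); rel([585.5,111.3,230],Rt,True)
E
```

```text
clock: 14.37
eef_pos: [511.0, -105.9, 222.6]
eef_rot: [-1.273, -0.005, -0.622]
wrist_force: [0.6, -0.3, -1.7]
finger_gap: 52.0
t 14.37 pos [ 511.  -105.9  222.6] rot [-1.2729 -0.005  -0.622 ] q [-0.412  0.193  1.692  0.311  1.205 -1.467] F [ 0.6 -0.3 -1.7] gap 52.0
shift [-67.6  54.8 211.9] turn [ 4.000e-02 -4.338e+01 -3.669e+01] rows>= 7.9
```

```bash
python3 -m jog '[-7,5,21,0,-4.4,-3.7, -14,11,43,0,-9,-7.5, -21,17,65,0,-13.5,-11.3, -28,23,88,0,-18,-15.2, -35,29,111,0,-22.5,-19, -42,35,134,0,-27,-22.8, -49,41,157,0,-31.5,-26.6, -56,46,179,0,-36,-30.4, -63,51,198,0,-40.4,-34.2, -67.5,55,212,0,-43.4,-36.7]'
python3 -m jog '[0,0,0,0,0,0, 0,0,0,0,0,0, 0,0,0,0,0,0]'
python3 - <<'E'
from h import *
log();Rt=pegR(.0715); rel([585.5,111.3,150],Rt,True)
S=manip.camera("scene");T=manip.camera("top")
a=cv2.resize(S["img"][90:260,250:480],(800,592));cv2.imwrite("pics/s9.png",a[:,:,::-1])
cv2.imwrite("pics/t9.png",T["img"][:,:,::-1])
E
```

```text
clock: 15.2
eef_pos: [583.8, 111.3, 231.6]
eef_rot: [-1.571, -0.785, 0.073]
wrist_force: [0.6, -1.2, -2.2]
finger_gap: 52.0
clock: 15.45
eef_pos: [584.2, 108.6, 231.9]
eef_rot: [-1.567, -0.781, 0.064]
wrist_force: [-0.1, -0.9, -0.6]
finger_gap: 52.2
t 15.45 pos [584.2 108.6 231.9] rot [-1.5673 -0.7806  0.0638] q [ 0.144  0.086  1.945 -0.162  0.336 -1.36 ] F [-0.1 -0.9 -0.6] gap 52.2
shift [-56.6  56.2   2.4] turn [ 0.11 -0.31 -0.28] rows>= 1.9
```

View pics/s9.png

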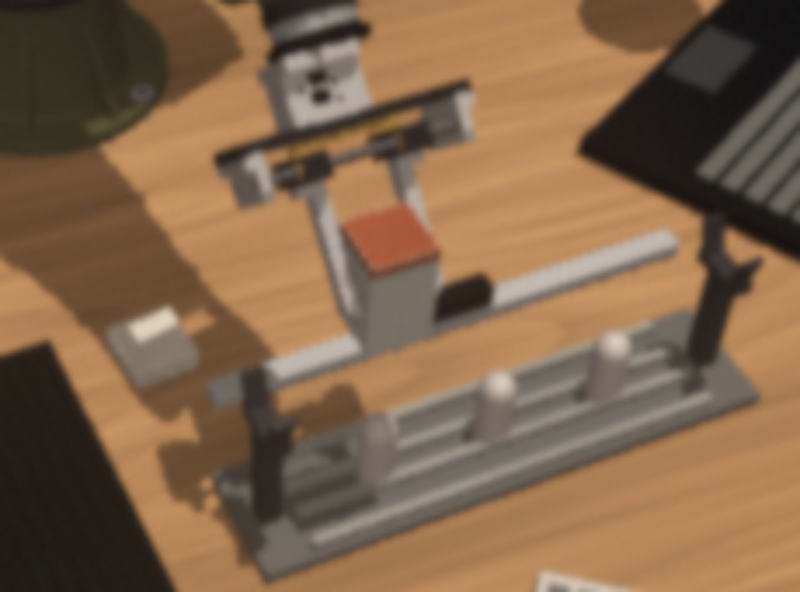

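View pics/t9.png

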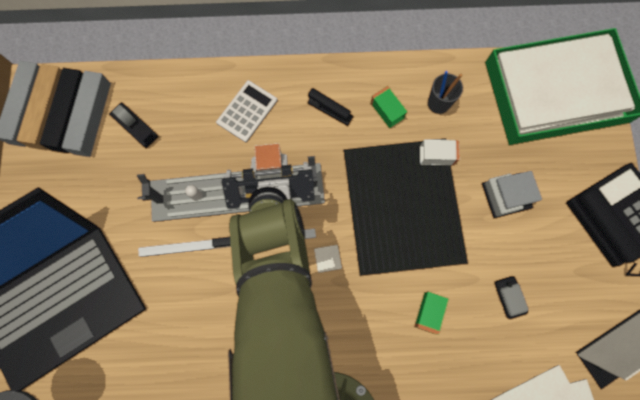

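```bash
python3 -m jog '[-8,8,0.5,0,0,0, -18,18,1,0,-0.1,-0.1, -30,30,1.5,0,-0.2,-0.2, -42,42,2,0.1,-0.3,-0.3, -52,52,2.4,0.1,-0.3,-0.3, -56.5,56,2.4,0.1,-0.3,-0.3, -56.5,56,2.4,0.1,-0.3,-0.3, -56.5,56,2.4,0.1,-0.3,-0.3]'
python3 - <<'E'
from h import *
log();Rt=pegR(.0715); rel([585.5,111.3,66],Rt,True)
S=manip.camera("scene");T=manip.camera("top")
R0=R_(manip.read_state()['eef_rot'])
Rc=np.column_stack([Ro.from_euler('z',.0715).as_matrix()[:,0],Ro.from_euler('z',.0715).as_matrix()[:,1],[0,0,1]])
vis=[]
g=manip.read_state()['eef_pos']+3*R0[:,1]; print('grasp',g)
for p,(r0,r1,c0,c1) in((S,(130,250,320,420)),(T,(140,230,230,305))):
    k=600/(r1-r0); im=cv2.resize(p["img"][r0:r1,c0:c1],None,fx=k,fy=k,interpolation=cv2.INTER_CUBIC)
    for z in(g[2]-45,g[2]+45):
        u=(proj(p,np.array([[-26,-26,0],[26,-26,0],[26,26,0],[-26,26,0]])@Rc.T+[585.5,111.3,z])-[c0,r0]+.5)*k
        cv2.polylines(im,[np.round(u).astype(int)],True,(255,0,255),1)
    vis.append(im[:, :400] if im.shape[1]>=400 else im)
    print(im.shape)
cv2.imwrite("pics/v10.png",np.hstack(vis)[:,:800,::-1])
E
```

```text
clock: 16.22
eef_pos: [583.7, 110.9, 152.6]
eef_rot: [-1.572, -0.787, 0.072]
wrist_force: [-0.1, 0.2, -1.3]
finger_gap: 52.0
t 16.22 pos [583.7 110.9 152.6] rot [-1.572  -0.787   0.0721] q [ 0.15   0.215  2.018 -0.43   0.135 -1.089] F [-0.1  0.2 -1.3] gap 52.0
shift [-60.   59.4   0.3] turn [0.05 0.02 0.09] rows>= 2.0
grasp [586.0267572  111.41567894 151.17880515]
(600, 500, 3)
(600, 500, 3)
```

View pics/v10.png

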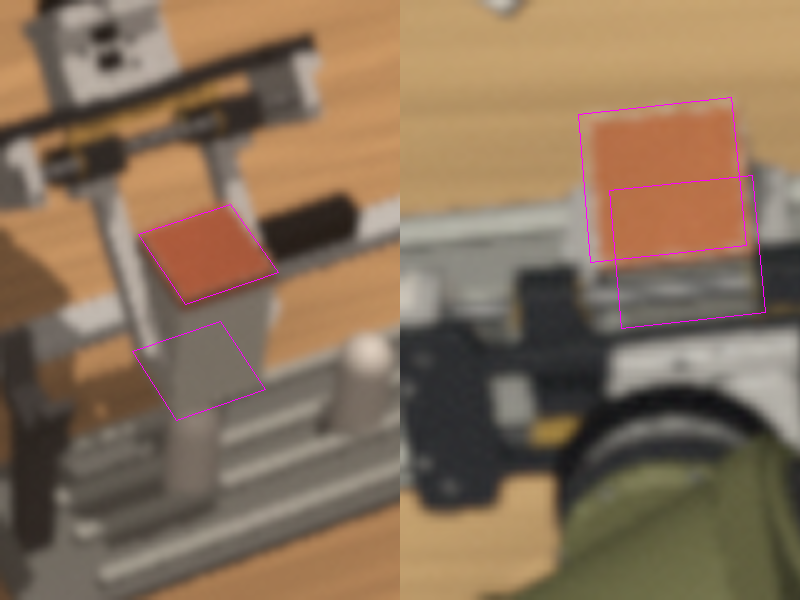

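```bash
cat > fk.py <<'E'
import json,numpy as np
from scipy.spatial.transform import Rotation as Ro
from scipy.optimize import least_squares
ez=lambda a:Ro.from_euler('z',a).as_matrix(); ey=lambda a:Ro.from_euler('y',a).as_matrix()
def frames(q,P,s4=-1):
    h,a,L1,e,L2,b,tx,ty,tz=P
    R1=ez(q[0]);Ra=R1@ey(q[1]);Rb=R1@ey(q[1]+q[2]);R5=Rb@ez(s4*q[3])@ey(q[4]);R6=R5@ez(q[5])
    C=np.column_stack([[0,-1,0],[0,0,1],[-1,0,0]]).astype(float)
    Rt=R6@C
    w=R1@np.array([a,b,h])+Ra@np.array([0,0,L1])+Rb@np.array([e,0,L2])
    return w,w+Rt@np.array([tx,ty,tz]),Rt
if __name__=="__main__":
    D=[json.loads(l) for l in open('log.jsonl')]
    for s4 in(1,-1):
        print(s4,np.round([np.degrees(Ro.from_matrix(frames(q,np.zeros(9),s4)[2].T@Ro.from_euler('xyz',r).as_matrix()).magnitude()) for q,p,r in D],2))
    for s4 in (1,-1):
        f=lambda P:np.concatenate([frames(q,P,s4)[1]-p for q,p,r in D]+[1e-4*np.array(P)])
        r=least_squares(f,[400,0,500,0,500,30,0,250,0]);print(s4,np.round(r.x,1),np.sqrt(np.mean(r.fun**2)))
        np.save(f'P{s4}.npy',r.x)
E
python3 fk.py
```

```text
1 [0. 0. 0. 0. 0. 0. 0. 0. 0. 0. 0. 0. 0. 0. 0.]
-1 [0.000e+00 0.000e+00 2.000e-02 0.000e+00 0.000e+00 0.000e+00 0.000e+00
 3.929e+01 4.117e+01 3.797e+01 3.799e+01 4.088e+01 3.569e+01 1.858e+01
 4.932e+01]
1 [221.2   0.  424.2  40.9 447.5  36.6  -0.  248.6   0. ] 0.009564237444651973
-1 [172.4  31.3 215.5 -83.  405.1  75.2  17.4 120.6  55.9] 29.056609526993036
```

```bash
cat > ik.py <<'E'
from fk import *
P=np.load('P1.npy')
LO=np.array([-3.03,-.79,.23,-1.04,0,-2.55]);HI=np.array([3.03,2.21,2.52,4.18,3.07,2.55])
def ik(pos,Rt,q0):
    def f(q):
        w,p,R=frames(q,P,1); return np.concatenate([(p-pos)/100,Ro.from_matrix(R.T@Rt).as_rotvec()])
    r=least_squares(f,np.clip(q0,LO+1e-3,HI-1e-3),bounds=(LO,HI)); return r.x,np.linalg.norm(r.fun)
E
cat > pl.py <<'E'
from ik import *
from h import pegR,R_,manip
rk=np.array([578,216]);yr=.0715
pegs={k:rk+np.array([-np.sin(yr),np.cos(yr)])*o for k,o in((1,-105),(2,0),(3,105))}
if __name__=="__main__":
    q0=manip.read_state()['joints']
    seeds=[q0,[.3,.6,1.4,.8,1,-1.8],[.2,.7,1.4,.5,1.3,-1.2],[.3,.5,1.9,3.1,.4,1.6]]
    for k in(1,2,3):
        for off in(-60,-30,0,30,60,75,90,105):
            R=pegR(yr+np.radians(off)); out=[]
            for z in(160,66):
                pos=np.array([*pegs[k],z])-3*R[:,1]
                b=min([ik(pos,R,s) for s in seeds],key=lambda r:r[1]); out.append((np.round(b[0],2).tolist(),round(b[1],3)))
            print(k,off,out)
E
python3 pl.py
```

```text
1 -60 [([0.42, 0.45, 1.66, -0.91, 1.09, 0.3], np.float64(0.0)), ([0.42, 0.6, 1.69, -1.0, 0.98, 0.47], np.float64(0.0))]
1 -30 [([0.34, 0.29, 1.89, -1.04, 0.62, -0.0], np.float64(0.0)), ([0.32, 0.45, 1.88, -1.04, 0.54, 0.05], np.float64(0.113))]
1 0 [([0.15, 0.2, 2.01, -0.36, 0.16, -1.16], np.float64(0.0)), ([0.15, 0.39, 2.05, 3.71, 0.1, 1.06], np.float64(0.0))]
1 30 [([0.02, 0.22, 1.92, 0.62, 0.47, -2.55], np.float64(0.163)), ([-0.06, 0.43, 2.03, 1.67, 0.45, 2.55], np.float64(0.055))]
1 60 [([-0.2, 0.38, 1.85, 1.18, 0.96, 2.55], np.float64(0.194)), ([-0.18, 0.54, 1.83, 1.16, 0.88, 2.55], np.float64(0.064))]
1 75 [([-0.21, 0.46, 1.69, 0.98, 1.18, 2.55], np.float64(0.145)), ([-0.19, 0.61, 1.69, 0.96, 1.08, 2.55], np.float64(0.03))]
1 90 [([-0.18, 0.55, 1.52, 0.81, 1.38, 2.55], np.float64(0.069)), ([-0.17, 0.69, 1.53, 0.8, 1.27, 2.51], np.float64(0.0))]
1 105 [([-0.14, 0.64, 1.35, 0.68, 1.57, 2.51], np.float64(0.0)), ([-0.14, 0.77, 1.39, 0.68, 1.45, 2.41], np.float64(0.0))]
2 -60 [([0.59, 0.55, 1.5, -0.85, 1.23, 0.35], np.float64(0.0)), ([0.59, 0.69, 1.54, -0.9, 1.12, 0.49], np.float64(
[... 1143 characters left out ...]
 -0.29], np.float64(0.0)), ([0.57, 0.51, 1.8, -1.04, 0.36, -0.16], np.float64(0.084))]
3 30 [([0.4, 0.31, 1.86, 0.61, 0.23, -2.31], np.float64(0.0)), ([0.41, 0.49, 1.91, 2.03, 0.13, 2.55], np.float64(0.029))]
3 60 [([0.23, 0.39, 1.88, 1.51, 0.62, 2.55], np.float64(0.248)), ([0.24, 0.55, 1.84, 1.5, 0.6, 2.55], np.float64(0.117))]
3 75 [([0.17, 0.46, 1.76, 1.27, 0.88, 2.55], np.float64(0.244)), ([0.18, 0.61, 1.73, 1.25, 0.82, 2.55], np.float64(0.121))]
3 90 [([0.15, 0.54, 1.59, 1.06, 1.12, 2.55], np.float64(0.21)), ([0.16, 0.69, 1.58, 1.04, 1.04, 2.55], np.float64(0.099))]
3 105 [([0.16, 0.64, 1.4, 0.88, 1.34, 2.55], np.float64(0.148)), ([0.17, 0.77, 1.4, 0.86, 1.25, 2.55], np.float64(0.049))]
```

```bash
cat > pl2.py <<'E'
from pl import *
q=manip.read_state()['joints']
for k in (1,2):
  for base in((pegs[k][0],pegs[k][1]),(540,110),):
    for zh in (235,300):
        qq=q;ln=[]
        for off in range(0,-106,-15):
            R=pegR(yr+np.radians(off)); pos=np.array([*base,zh])-3*R[:,1]; qq,e=ik(pos,R,qq); ln.append((off,round(e,3),np.round(qq[3:],2).tolist()))
        print(k,base,zh,ln)
for k in(1,2):
    for off in(-75,-90,-105):
        R=pegR(yr+np.radians(off)); qq=np.array([.5,.6,1.5,-.8,1.2,.4])
        for z in(235,160,110,66):
            qq,e=ik(np.array([*pegs[k],z])-3*R[:,1],R,qq); print(k,off,z,round(e,4),np.round(qq,2))
E
python3 pl2.py
```

```text
1 (np.float64(585.5011049320657), np.float64(111.26827880342012)) 235 [(0, np.float64(0.0), [-0.17, 0.34, -1.36]), (-15, np.float64(0.0), [-0.7, 0.49, -0.61]), (-30, np.float64(0.0), [-0.86, 0.72, -0.23]), (-45, np.float64(0.0), [-0.88, 0.96, -0.0]), (-60, np.float64(0.0), [-0.85, 1.18, 0.16]), (-75, np.float64(0.0), [-0.8, 1.39, 0.31]), (-90, np.float64(0.0), [-0.73, 1.59, 0.44]), (-105, np.float64(0.0), [-0.65, 1.77, 0.58])]
1 (np.float64(585.5011049320657), np.float64(111.26827880342012)) 300 [(0, np.float64(0.0), [-0.12, 0.5, -1.41]), (-15, np.float64(0.0), [-0.55, 0.62, -0.78]), (-30, np.float64(0.0), [-0.75, 0.83, -0.39]), (-45, np.float64(0.0), [-0.81, 1.06, -0.13]), (-60, np.float64(0.0), [-0.82, 1.28, 0.06]), (-75, np.float64(0.0), [-0.78, 1.49, 0.21]), (-90, np.float64(0.0), [-0.74, 1.69, 0.36]), (-105, np.float64(0.0), [-0.67, 1.87, 0.5])]
1 (540, 110) 235 [(0, np.float64(0.0), [-0.2, 0.34, -1.32]), (-15, np.float64(0.0), [-0.73, 0.5, -0.56]), (-30, np.float64(0.0), [-0.88, 0.74, -0.19]), (-45, np.float64(0.0), [-0.89, 0.97, 0.04]), (-60, np.float64(0.0), [-0.86, 1.19, 0.2
[... 2640 characters left out ...]
1.25 -0.64  1.6   0.71]
1 -105 66 0.0 [ 0.38  0.84  1.26 -0.64  1.54  0.76]
2 -75 235 0.0 [ 0.58  0.57  1.29 -0.76  1.54  0.37]
2 -75 160 0.0 [ 0.58  0.64  1.35 -0.76  1.43  0.47]
2 -75 110 0.0 [ 0.58  0.71  1.38 -0.77  1.37  0.53]
2 -75 66 0.0 [ 0.58  0.77  1.39 -0.79  1.32  0.59]
2 -90 235 0.0 [ 0.55  0.66  1.14 -0.69  1.73  0.51]
2 -90 160 0.0 [ 0.55  0.73  1.2  -0.68  1.63  0.59]
2 -90 110 0.0 [ 0.55  0.79  1.23 -0.68  1.56  0.65]
2 -90 66 0.0 [ 0.55  0.85  1.24 -0.68  1.51  0.69]
2 -105 235 0.0 [ 0.52  0.76  0.99 -0.61  1.91  0.65]
2 -105 160 0.0 [ 0.52  0.82  1.05 -0.58  1.8   0.73]
2 -105 110 0.0 [ 0.52  0.87  1.08 -0.58  1.73  0.78]
2 -105 66 0.0 [ 0.52  0.93  1.09 -0.57  1.68  0.81]
```

```bash
python3 -m jog '[10,-10,0,0,0,0, 25,-25,0,0,0,0, 40,-40,0,0,0,0, 55,-55,0,0,0,0, 65,-65,0,0,0,0, 65,-65,0,0,0,0, 65,-65,0,0,0,0]'
python3 - <<'E'
from h import *
from pl import pegs
s=manip.read_state(); 
log()
for f,off in((.5,-45),(1,-89.9)):
    rel([*pegs[1],242],pegR(.0715+np.radians(off)),True)
E
```

```text
clock: 16.9
eef_pos: [583.4, 111.6, 245.1]
eef_rot: [-1.572, -0.789, 0.073]
wrist_force: [0.0, -0.2, -1.9]
finger_gap: 51.6
t 16.9 pos [583.4 111.6 245.1] rot [-1.5716 -0.7891  0.0731] q [ 0.151  0.067  1.936 -0.161  0.356 -1.365] F [ 0.  -0.2 -1.9] gap 51.6
shift [-0.3  1.1  1. ] turn [-31.9   31.82   0.22] rows>= 6.3
t 16.9 pos [583.4 111.6 245.1] rot [-1.5716 -0.7891  0.0731] q [ 0.151  0.067  1.936 -0.161  0.356 -1.365] F [ 0.  -0.2 -1.9] gap 51.6
shift [0.8 2.2 1.6] turn [-63.71  63.51   0.19] rows>= 12.6
```

```bash
python3 -m jog '[0,0,0,-4,4,0, 0,0,0,-9,9,0, 0,0,1,-14,14,0, 0,1,1,-19,19,0, 0,1,1,-24,24,0, 0,1,1,-29,29,0, 0,1,1,-34,34,0, 0,1,1,-39,39,0, 0,1,1,-43,43,0, 0,2,1,-46,46,0]'
python3 - <<'E'
from h import *
from pl import pegs
log()
rel([*pegs[1],242],pegR(.0715-np.pi/2),True)
E
```

```text
clock: 17.73
eef_pos: [584.0, 113.3, 241.4]
eef_rot: [-1.572, -0.786, -0.935]
wrist_force: [-0.3, -1.5, -1.8]
finger_gap: 51.7
t 17.73 pos [584.  113.3 241.4] rot [-1.572  -0.7863 -0.9346] q [ 0.421  0.34   1.61  -0.856  1.158  0.134] F [-0.3 -1.5 -1.8] gap 51.7
shift [ 2.4 -1.4  1.1] turn [-22.82  22.87   0.06] rows>= 4.5
```

```bash
python3 -m jog '[0,0,0,-5,5,0, 1,0,0,-10,10,0, 1,-1,1,-15,15,0, 2,-1,1,-19,19,0, 2.4,-1.4,1,-22,22,0, 2.4,-1.4,1,-22.8,22.8,0, 2.4,-1.4,1,-22.8,22.8,0, 2.4,-1.4,1,-22.8,22.8,0]'
python3 - <<'E'
from h import *
from pl import pegs
log()
rel([*pegs[1],150],pegR(.0715-np.pi/2),True)
E
```

```text
clock: 18.4
eef_pos: [585.8, 112.7, 244.6]
eef_rot: [-1.571, -0.786, -1.491]
wrist_force: [-0.2, 0.2, -1.9]
finger_gap: 51.9
t 18.4 pos [585.8 112.7 244.6] rot [-1.5709 -0.786  -1.4909] q [ 0.41   0.547  1.305 -0.734  1.595  0.429] F [-0.2  0.2 -1.9] gap 51.9
shift [-65.9  64.9  -0.3] turn [-0.34  0.34  0.04] rows>= 2.2
```

```bash
python3 -m jog '[-10,10,0,0,0,0, -25,25,0,-0.2,0.2,0, -40,40,0,-0.3,0.3,0, -55,54,0,-0.3,0.3,0, -63,62,0,-0.3,0.3,0, -66,65,0,-0.3,0.3,0, -66,65,0,-0.3,0.3,0, -66,65,0,-0.3,0.3,0]'
cat > ov.py <<'E'
from h import *
from pl import pegs
def ov(k,name,reg):
    log(); s=rd(); R0=R_(s['eef_rot']); g=s['eef_pos']+3*R0[:,1]; print('grasp',np.round(g,1),'peg',np.round(pegs[k],1))
    Rc=Ro.from_euler('z',.0715).as_matrix(); vis=[]
    for n,(r0,r1,c0,c1) in reg.items():
        p=manip.camera(n); kk=600/(r1-r0); im=cv2.resize(p["img"][r0:r1,c0:c1],None,fx=kk,fy=kk,interpolation=cv2.INTER_CUBIC)
        for z in(g[2]-45,g[2]+45):
            u=(proj(p,np.array([[-26,-26,0],[26,-26,0],[26,26,0],[-26,26,0]])@Rc.T+[*g[:2],z])-[c0,r0]+.5)*kk
            cv2.polylines(im,[np.round(u).astype(int)],True,(255,0,255),1)
        vis.append(im)
    v=np.hstack(vis); cv2.imwrite(name,v[:,:800,::-1])
E
python3 - <<'E'
from ov import *
ov(1,"pics/v11.png",{"scene":(140,240,330,400),"top":(140,230,245,305)})
rel([*pegs[1],66],pegR(.0715-np.pi/2),True)
E
```

```text
clock: 19.07
eef_pos: [586.1, 113.6, 153.7]
eef_rot: [-1.568, -0.786, -1.503]
wrist_force: [0.2, -0.4, -0.6]
finger_gap: 51.8
t 19.07 pos [586.1 113.6 153.7] rot [-1.5676 -0.7855 -1.5026] q [ 0.41   0.646  1.373 -0.735  1.476  0.549] F [ 0.2 -0.4 -0.6] gap 51.8
grasp [586.3 111.5 151.6] peg [585.5 111.3]
t 19.17 pos [586.3 113.7 154.1] rot [-1.5664 -0.7852 -1.5036] q [ 0.41   0.645  1.372 -0.735  1.476  0.549] F [-0.6  0.5 -1.7] gap 52.0
shift [-60.6  61.   -1.2] turn [-0.07 -0.18 -0.01] rows>= 2.1
```

View pics/v11.png

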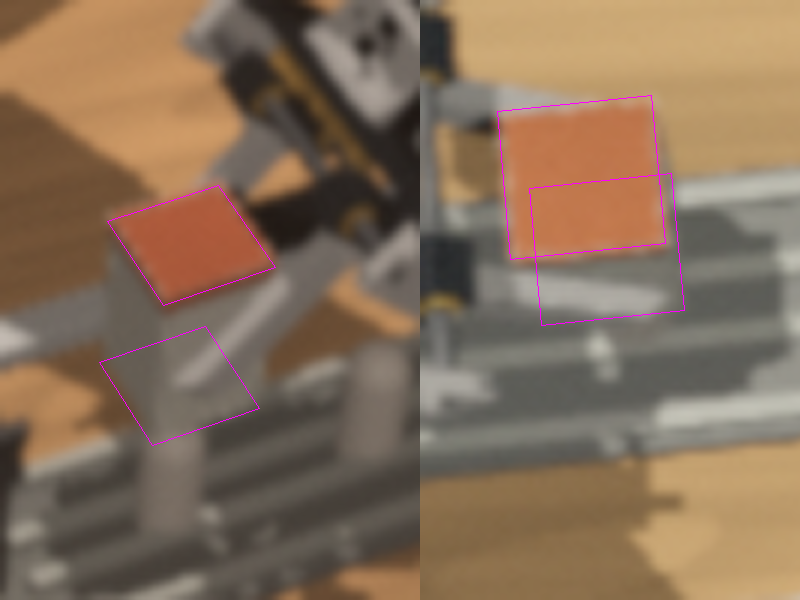

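```bash
python3 -m jog '[-8,8,-1,0,-0.1,0, -18,18,-1,0,-0.1,0, -28,28,-1,0,-0.1,0, -38,38,-1,0,-0.1,0, -46,46,-1,0,-0.1,0, -52,52,-1,0,-0.1,0, -56,56,-1,0,-0.1,0, -58,58,-1,0,-0.1,0, -58,58,-1,0,-0.1,0, -58,58,-1,0,-0.1,0]'
python3 - <<'E'
from ov import *
ov(1,"pics/v12.png",{"scene":(140,240,330,400),"top":(140,230,245,305)})
rel([*pegs[1],66],pegR(.0715-np.pi/2),True)
E
```

```text
clock: 20.0
eef_pos: [585.2, 113.5, 71.3]
eef_rot: [-1.57, -0.786, -1.5]
wrist_force: [0.5, -0.8, -1.4]
finger_gap: 51.8
t 20.0 pos [585.2 113.5  71.3] rot [-1.5699 -0.7857 -1.5002] q [ 0.41   0.756  1.404 -0.749  1.372  0.645] F [ 0.5 -0.8 -1.4] gap 51.8
grasp [585.4 111.4  69.1] peg [585.5 111.3]
t 20.1 pos [585.3 113.5  71.5] rot [-1.5693 -0.7856 -1.5006] q [ 0.41   0.756  1.404 -0.749  1.372  0.644] F [ 0.4  0.3 -0.5] gap 51.9
shift [-2.3  2.5  0. ] turn [-0.03 -0.05  0.01] rows>= 0.1
```

View pics/v12.png

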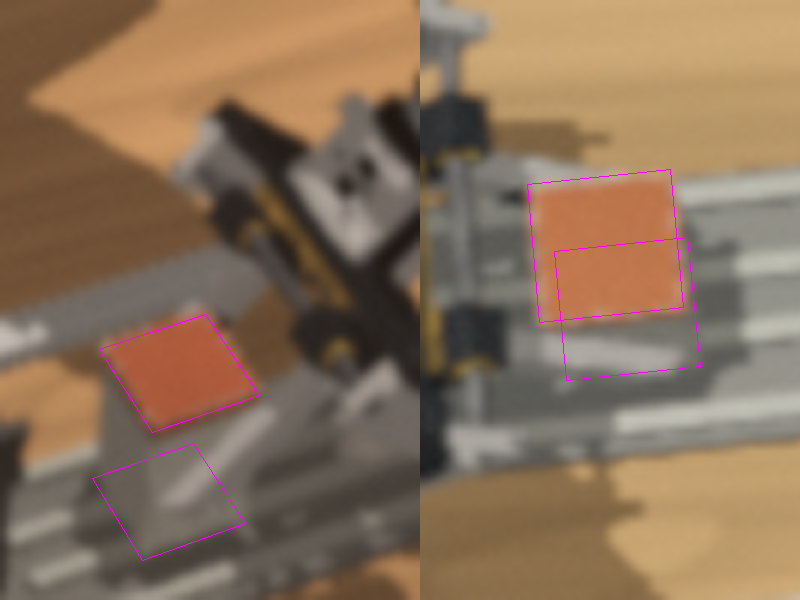

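```bash
python3 -m jog '[-1,1,0,0,0,0, -1.7,1.7,0,0,0,0, -2.4,2.4,0,0,0,0, -2.4,2.4,0,0,0,0, -2.4,2.4,0,0,0,0]'
python3 -c "
from h import *
rd()"
```

```text
clock: 20.52
eef_pos: [585.0, 113.4, 67.5]
eef_rot: [-1.571, -0.786, -1.499]
wrist_force: [-0.4, -0.6, -2.1]
finger_gap: 51.6
t 20.52 pos [585.  113.4  67.5] rot [-1.5709 -0.7859 -1.4994] q [ 0.41   0.762  1.405 -0.749  1.367  0.648] F [-0.4 -0.6 -2.1] gap 51.6
```

```bash
python3 -m jog '[-0.4,0.4,0,0,0,0, -0.8,0.8,0,0,0,0, -0.8,0.8,0,0,0,0, -0.8,0.8,0,0,0,0]'
python3 -c "
from h import *
rd()"
```

```text
clock: 20.85
eef_pos: [585.0, 113.4, 66.4]
eef_rot: [-1.571, -0.786, -1.5]
wrist_force: [-0.1, -0.3, -2.1]
finger_gap: 52.1
t 20.85 pos [585.  113.4  66.4] rot [-1.5709 -0.7859 -1.4995] q [ 0.41   0.763  1.405 -0.75   1.366  0.65 ] F [-0.1 -0.3 -2.1] gap 52.1
```

```bash
python3 -m jog '[-0.4,0.4,0,0,0,0, -0.8,0.8,0,0,0,0, -0.8,0.8,0,0,0,0, -0.8,0.8,0,0,0,0]'
python3 -m jog '[0,0,0,0,0,0, 0,0,0,0,0,0, 0,0,0,0,0,0, 0,0,0,0,0,0, 0,0,0,0,0,0, 0,0,0,0,0,0, 0,0,0,0,0,0, 0,0,0,0,0,0]' 90
python3 - <<'E'
from h import *
rd()
S=manip.camera("scene");T=manip.camera("top")
a=cv2.resize(S["img"][130:250,300:460],(800,600));cv2.imwrite("pics/s13.png",a[:,:,::-1])
E
```

```text
clock: 21.18
eef_pos: [585.0, 113.5, 66.2]
eef_rot: [-1.57, -0.787, -1.5]
wrist_force: [-4.4, 1.4, 8.0]
finger_gap: 51.8
clock: 21.85
eef_pos: [585.0, 113.4, 65.2]
eef_rot: [-1.571, -0.786, -1.499]
wrist_force: [-0.2, 0.1, 0.1]
finger_gap: 89.9
t 21.85 pos [585.  113.4  65.2] rot [-1.5709 -0.7858 -1.4995] q [ 0.41   0.765  1.405 -0.75   1.365  0.651] F [-0.2  0.1  0.1] gap 89.9
```

View pics/s13.png

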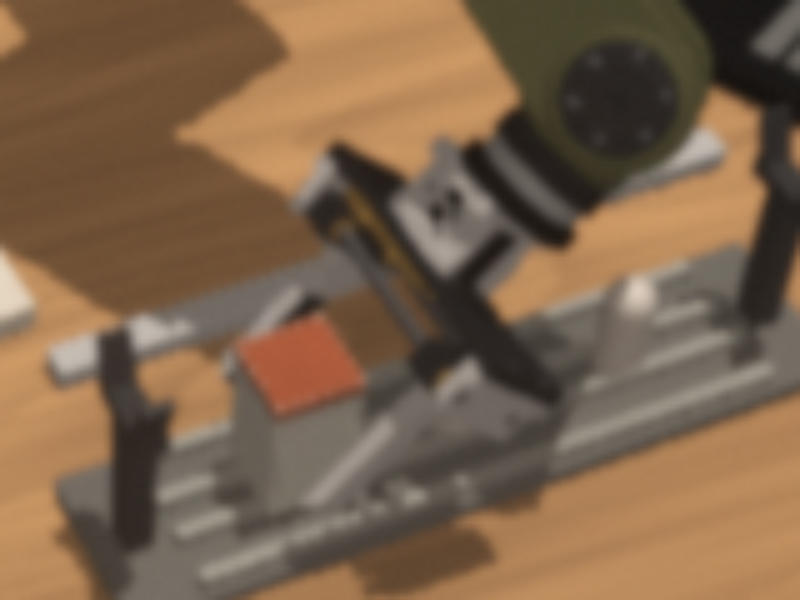

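```bash
python3 -m jog '[0,-15,0,0,0,0, 0,-40,0,0,0,0, 0,-70,0,0,0,0, 0,-100,0,0,0,0, 0,-130,0,0,0,0, 0,-150,0,0,0,0, 0,-150,0,0,0,0, 0,-150,0,0,0,0]' 94
python3 - <<'E'
from h import *
from pl import pegs
log();rd()
S=manip.camera("scene");T=manip.camera("top")
print([(np.round(d["xy"],1).tolist(),round(d["score"],2)) for d in manip.tip_of("cupC_mid",T)[:6]])
print([(np.round(d["xy"],1).tolist(),round(d["score"],2)) for d in manip.tip_of("cupC_mid",S)[:6]])
a=(438,152);b=(210,290); g=onz(T,a,28)
m=[cupmask(T,a),cupmask(S,b)]
for ps,ms,n in(([T],m[:1],'T'),([S],m[1:],'S'),([T,S],m,'TS')):
    r=min([fitbox(ps,ms,np.array([26,45,26]),(g[0],g[1],y),28) for y in(-.2,.2)],key=lambda r:r[3]); print(n,np.round(r,3))
vis=[]
for p,(r0,r1,c0,c1) in((T,(110,210,400,500)),(S,(240,340,160,260))):
    im=p["img"].copy(); X=boxpts(np.array([r[0],r[1],28]),Ro.from_euler('z',r[2]).as_matrix(),np.array([26,45,26]))
    cv2.polylines(im,[np.round(cv2.convexHull(proj(p,X).astype(np.float32))).astype(int)],True,(255,0,255),1)
    vis.append(cv2.resize(im[r0:r1,c0:c1],(400,400),interpolation=cv2.INTER_CUBIC))
cv2.imwrite("pics/f14.png",np.hstack(vis)[:,:,::-1])
cv2.imwrite("pics/t14.png",T["img"][:,:,::-1])
E
```

```text
clock: 22.62
eef_pos: [577.5, 219.5, 171.2]
eef_rot: [-1.57, -0.785, -1.499]
wrist_force: [-0.8, -0.2, -0.2]
finger_gap: 94.0
t 22.62 pos [577.5 219.5 171.2] rot [-1.5698 -0.7855 -1.4994] q [ 0.557  0.726  1.194 -0.678  1.638  0.586] F [-0.8 -0.2 -0.2] gap 94.0
[([276.1, 177.5], 0.85), ([389.1, 106.6], 0.84), ([432.3, 314.9], 0.73)]
[([200.2, 173.8], 0.76), ([357.8, 212.9], 0.58)]
T [ 6.59673e+02 -3.14510e+02 -8.20000e-02  6.53120e+01]
S [ 6.57143e+02 -3.15890e+02 -7.80000e-02  6.08750e+01]
TS [ 6.58245e+02 -3.15155e+02 -6.80000e-02  1.52875e+02]
```

View pics/f14.png

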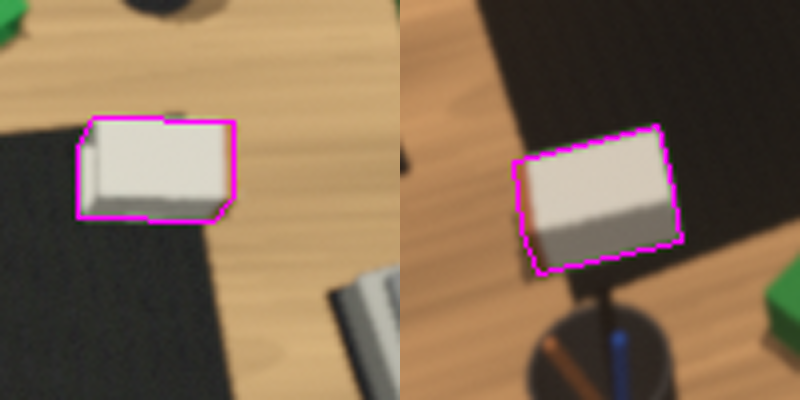

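View pics/t14.png

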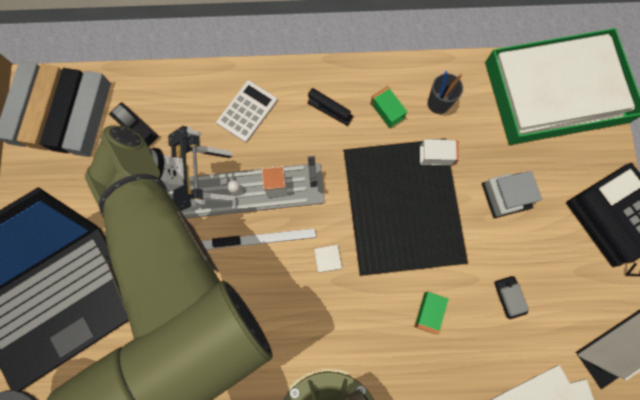

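```bash
python3 - <<'E'
from h import *
from ik import ik
S=manip.camera("scene");T=manip.camera("top")
for n,p in(('T',T),('S',S)):
    a=p["img"][60:180,395:515] if n=='T' else p["img"][300:375,180:255]
    cv2.imwrite(f"pics/pot{n}.png",cv2.resize(a,(400,400),interpolation=cv2.INTER_CUBIC)[:,:,::-1])
cv2.imwrite("pics/pot.png",np.hstack([cv2.imread("pics/potT.png"),cv2.imread("pics/potS.png")]))
for th in(30,40,45,50):
  for z in(28,110,190):
    R=pickR(-.075,np.radians(th))
    for sd in ([-.85,.9,1.25,.33,1.7,-1.17],[-.7,1.2,.8,.3,1.9,-1.1]):
        q,e=ik(np.array([658.5,-315,z])-3*R[:,1],R,sd); print(th,z,round(e,4),np.round(q,2))
E
```

```text
30 28 0.0 [-0.64  1.07  0.82  0.44  1.55 -0.64]
30 28 0.0 [-0.64  1.07  0.82  0.44  1.55 -0.64]
30 110 0.0 [-0.64  0.98  0.79  0.44  1.66 -0.59]
30 110 0.0 [-0.64  0.98  0.79  0.44  1.66 -0.59]
30 190 0.0 [-0.64  0.93  0.7   0.45  1.79 -0.53]
30 190 0.0 [-0.64  0.93  0.7   0.45  1.79 -0.53]
40 28 0.0 [-0.68  1.15  0.72  0.56  1.69 -0.66]
40 28 0.0 [-0.68  1.15  0.72  0.56  1.69 -0.66]
40 110 0.0 [-0.68  1.06  0.7   0.57  1.79 -0.6 ]
40 110 0.0 [-0.68  1.06  0.7   0.57  1.79 -0.6 ]
40 190 0.0 [-0.68  1.    0.63  0.59  1.9  -0.52]
40 190 0.0 [-0.68  1.    0.63  0.59  1.9  -0.52]
45 28 0.0 [-0.7   1.2   0.67  0.62  1.76 -0.66]
45 28 0.0 [-0.7   1.2   0.67  0.62  1.76 -0.66]
45 110 0.0 [-0.7   1.1   0.65  0.64  1.85 -0.59]
45 110 0.0 [-0.7   1.1   0.65  0.64  1.85 -0.59]
45 190 0.0 [-0.7   1.04  0.59  0.67  1.95 -0.51]
45 190 0.0 [-0.7   1.04  0.59  0.67  1.95 -0.51]
50 28 0.0 [-0.71  1.25  0.62  0.69  1.83 -0.65]
50 28 0.0 [-0.71  1.25  0.62  0.69  1.83 -0.65]
50 110 0.0 [-0.71  1.15  0.61  0.71  1.91 -0.58]
50 110 0.0 [-0.71  1.15  0.61  0.71  1.91 -0.58]
50 190 0.0 [-0.71  1.08  0.55  0.74  2.   -0.49]
50 190 0.0 [-0.71  1.08  0.55  0.74  2.   -0.49]
```

View pics/pot.png

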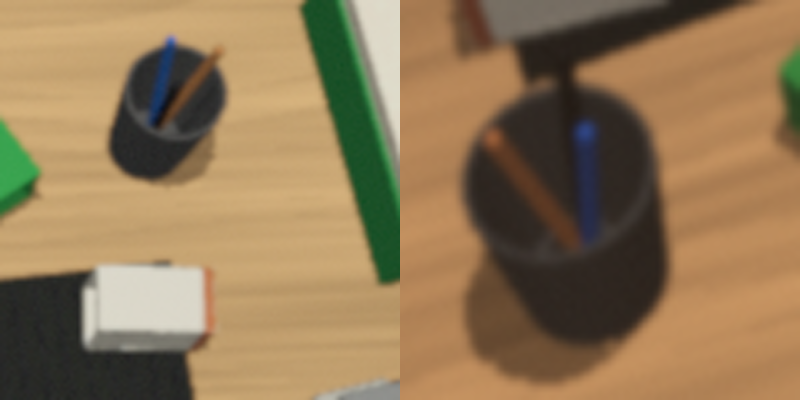

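```bash
python3 - <<'E'
from h import *
S=manip.camera("scene");T=manip.camera("top")
print('near edge base',onz(T,(439,113.4),0),'rim',tri([T,S],[(447.5,87.6),(210.4,332.3)]))
print('punch/other obj', [np.round(onz(T,u,40)[:2]) for u in((484,182),(532,172),(540,200),(495,216))])
E
```

```text
near edge base [ 7.78465047e+02 -3.35747784e+02 -2.27373675e-13] rim (array([ 808.44096733, -334.66289268,   95.64156565]), [np.float64(0.9192691301248458), np.float64(1.067807853148585)])
punch/other obj [array([ 571., -422.]), array([ 593., -548.]), array([ 519., -559.]), array([ 482., -440.])]
```

```bash
python3 - <<'E'
from h import *
from ik import ik
s=manip.read_state();R0=R_(s['eef_rot']); Rt=pickR(-.075)
p1=np.array([658.5,-315,190])-3*Rt[:,1]
from scipy.spatial.transform import Slerp
sl=Slerp([0,1],Ro.from_matrix([R0,Rt]));q=s['joints']
for f in(0,.2,.4,.5,.6,.8,1):
    p=(1-f)*(s['eef_pos'])+f*p1+[0,0,90*4*f*(1-f)]; q,e=ik(p,sl(f).as_matrix(),q); print(f,np.round(p),np.round(q,2),round(e,3)); 
    if f==.5: rel(p,sl(f).as_matrix())
E
```

```text
0 [577. 219. 171.] [ 0.56  0.73  1.19 -0.68  1.64  0.59] 0.0
0.2 [594. 112. 233.] [ 0.31  0.49  1.31 -0.46  1.47  0.35] 0.0
0.4 [610.   4. 266.] [ 0.01  0.4   1.31 -0.16  1.41  0.02] 0.0
0.5 [618. -49. 271.] [-0.14  0.41  1.27  0.    1.43 -0.14] 0.0
t 23.02 pos [577.5 218.7 170.9] rot [-1.5716 -0.7862 -1.4996] q [ 0.556  0.726  1.194 -0.678  1.639  0.586] F [-0.2  0.5 -0.5] gap 93.6
shift [262.1 120.   21.4] turn [2.000e-02 4.630e+00 4.494e+01] rows>= 6.9
0.6 [ 626. -103.  270.] [-0.28  0.47  1.2   0.16  1.49 -0.28] 0.0
0.8 [ 642. -210.  245.] [-0.52  0.68  0.98  0.43  1.68 -0.48] 0.0
1 [ 658. -317.  192.] [-0.7   1.04  0.59  0.67  1.95 -0.51] 0.0
```

```bash
python3 -m jog '[20,-20,0,0,0,2, 45,-40,1,0,0.2,6, 75,-40,4,0,0.7,11, 105,-25,7,0,1.3,17, 135,-5,10,0,1.9,23, 165,20,13,0,2.6,29, 195,47,16,0,3.3,34, 222,75,18,0,3.9,39, 245,102,20,0,4.3,43, 262,120,21,0,4.6,45]' 76
python3 - <<'E'
from h import *
log(); rel([658.5,-315,190],pickR(-.075),True)
E
```

```text
clock: 23.85
eef_pos: [617.4, -52.7, 271.9]
eef_rot: [-1.54, 0.004, -1.575]
wrist_force: [-0.3, 0.9, 0.4]
finger_gap: 76.1
t 23.85 pos [617.4 -52.7 271.9] rot [-1.5396  0.0045 -1.5754] q [-0.148  0.414  1.266  0.009  1.432 -0.144] F [-0.3  0.9  0.4] gap 76.1
shift [264.5  79.9  39.7] turn [-0.1   4.52 44.66] rows>= 6.7
```

```bash
python3 -m jog '[25,2,4,0,0.4,4, 55,6,8,0,0.9,9, 87,12,13,0,1.5,15, 120,20,18,0,2,21, 152,29,23,0,2.6,27, 184,40,28,0,3.2,33, 215,53,32,0,3.8,38, 242,67,36,0,4.2,42, 258,77,39,0,4.5,44.5, 264.5,80,40,0,4.5,44.7]' 76
python3 -m jog '[0,0,0,0,0,0, 0,0,0,0,0,0, 0,0,0,0,0,0]'
python3 - <<'E'
from h import *
log(); rel([658.5,-315,28],pickR(-.075),True)
S=manip.camera("scene");T=manip.camera("top")
a=cv2.resize(S["img"][220:370,110:310],(800,600));cv2.imwrite("pics/s15.png",a[:,:,::-1])
print(onz(T,(438,152),54))
cv2.imwrite("pics/t15.png",cv2.resize(T["img"][90:240,400:600],(800,600))[:,:,::-1])
E
```

```text
clock: 24.68
eef_pos: [658.1, -316.6, 187.4]
eef_rot: [-1.578, 0.789, -1.652]
wrist_force: [0.5, 0.1, -0.0]
finger_gap: 75.6
clock: 24.93
eef_pos: [660.0, -312.3, 193.9]
eef_rot: [-1.568, 0.781, -1.64]
wrist_force: [0.3, 0.4, -0.2]
finger_gap: 75.9
t 24.93 pos [ 660.  -312.3  193.9] rot [-1.5681  0.7815 -1.6399] q [-0.69   1.035  0.594  0.665  1.945 -0.509] F [ 0.3  0.4 -0.2] gap 75.9
shift [118.8 112.8  -1.6] turn [0.08 0.24 0.22] rows>= 3.9
[ 650.96985026 -308.44062297   54.        ]
```

View pics/s15.png

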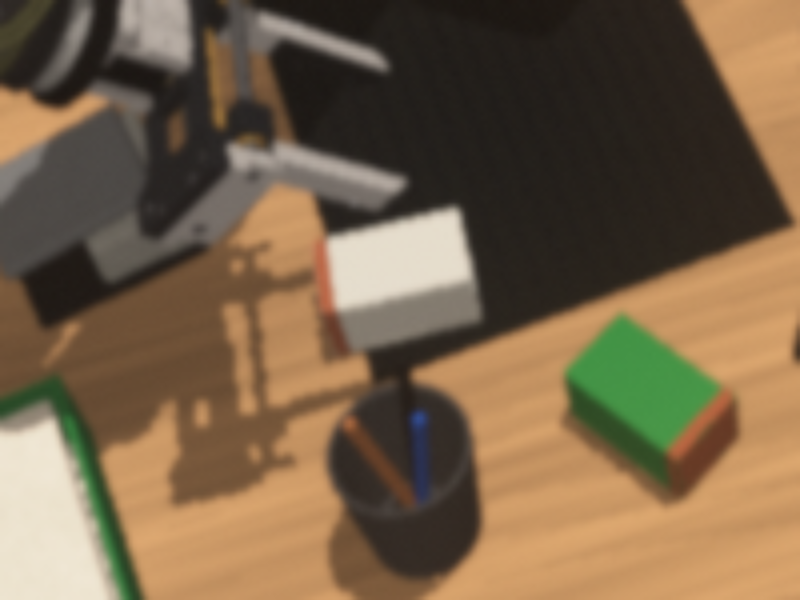

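View pics/t15.png

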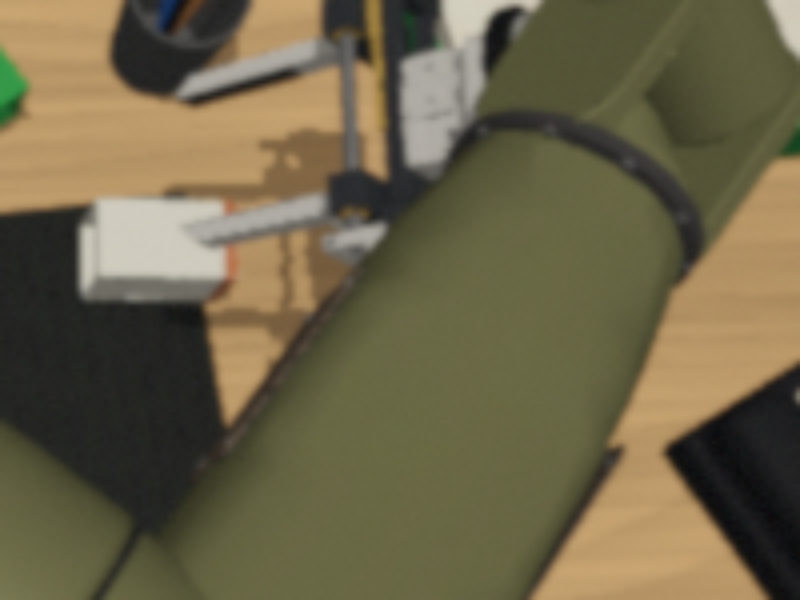

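```bash
python3 -m jog '[15,14,-1,0,0.1,0.1, 35,33,-1,0,0.2,0.2, 55,52,-1.5,0,0.2,0.2, 75,70,-1.5,0,0.2,0.2, 88,83,-1.5,0,0.2,0.2, 95,90,-1.5,0,0.2,0.2, 95,90,-1.5,0,0.2,0.2, 95,90,-1.5,0,0.2,0.2]' 76
python3 - <<'E'
from h import *
rel([658.5,-315,28],pickR(-.075),True)
S=manip.camera("scene")
a=cv2.resize(S["img"][220:370,110:310],(800,600));cv2.imwrite("pics/s16.png",a[:,:,::-1])
E
```

```text
clock: 25.7
eef_pos: [658.5, -316.8, 63.2]
eef_rot: [-1.572, 0.786, -1.645]
wrist_force: [-0.4, 0.3, 0.1]
finger_gap: 75.8
t 25.7 pos [ 658.5 -316.8   63.2] rot [-1.5717  0.7855 -1.6454] q [-0.696  1.157  0.67   0.63   1.793 -0.634] F [-0.4  0.3  0.1] gap 75.8
shift [23.6 23.1 -0.1] turn [ 0.07  0.02 -0.01] rows>= 0.8
```

View pics/s16.png

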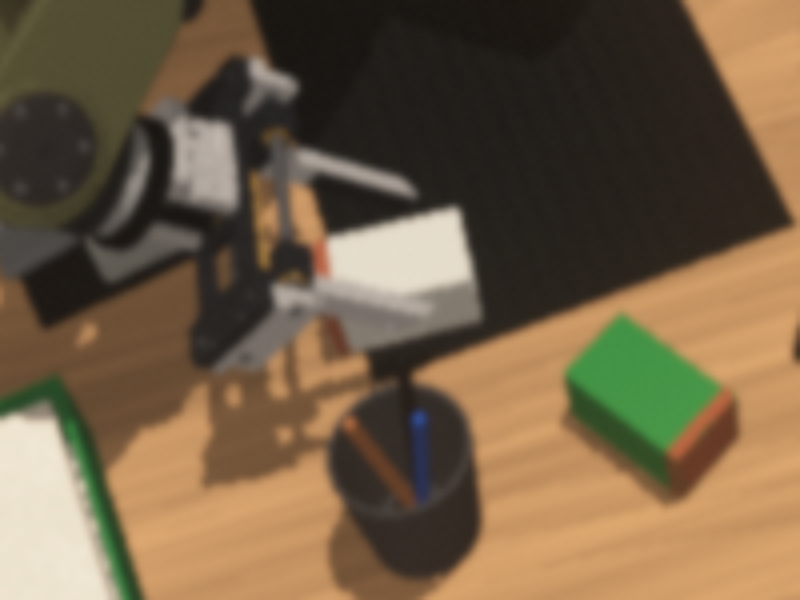

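Fingers straddle the cup. Down the rest and close.

```bash
python3 -m jog '[8,8,0,0,0,0, 15,15,0,0,0,0, 20,20,0,0,0,0, 23.5,23,0,0,0,0, 23.5,23,0,0,0,0, 23.5,23,0,0,0,0]' 76
python3 -m jog '[0,0,0,0,0,0, 0,0,0,0,0,0, 0,0,0,0,0,0, 0,0,0,0,0,0, 0,0,0,0,0,0, 0,0,0,0,0,0, 0,0,0,0,0,0, 0,0,0,0,0,0]' 40 25
python3 -m jog '[-10,-10,0,0,0,0, -25,-25,0,0,0,0, -50,-50,0,0,0,0, -75,-75,0,0,0,0, -100,-100,0,0,0,0, -120,-120,0,0,0,0, -130,-130,0,0,0,0, -130,-130,0,0,0,0]'
python3 - <<'E'
from h import *
from pl import pegs
from ik import ik
log(); s=manip.read_state();R0=R_(s['eef_rot']); Rt=pegR(.0715-np.pi/2)
p1=np.array([*pegs[2],230])-3*Rt[:,1]
sl=Slerp([0,1],Ro.from_matrix([R0,Rt]));q=s['joints']
for f in(0,.2,.4,.5,.6,.8,1):
    p=(1-f)*(s['eef_pos'])+f*p1+[0,0,60*4*f*(1-f)]; q,e=ik(p,sl(f).as_matrix(),q); print(f,np.round(p),np.round(q,2),round(e,3)); 
    if f==.5: rel(p,sl(f).as_matrix())
S=manip.camera("scene")
a=cv2.resize(S["img"][150:350,80:330],(750,600));cv2.imwrite("pics/s17.png",a[:,:,::-1])
E
```

```text
clock: 26.25
eef_pos: [657.9, -317.2, 28.7]
eef_rot: [-1.574, 0.787, -1.647]
wrist_force: [0.2, -0.6, 0.2]
finger_gap: 76.3
clock: 26.92
eef_pos: [658.1, -317.3, 29.4]
eef_rot: [-1.572, 0.786, -1.646]
wrist_force: [0.7, -0.3, 2.8]
finger_gap: 51.6
clock: 27.58
eef_pos: [658.6, -317.7, 216.9]
eef_rot: [-1.567, 0.783, -1.642]
wrist_force: [0.4, -0.1, -1.5]
finger_gap: 52.1
0 [ 659. -318.  217.] [-0.7   1.03  0.55  0.68  1.98 -0.48] 0.0
0.2 [ 642. -211.  258.] [-0.52  0.68  0.96  0.43  1.7  -0.47] 0.0
0.4 [ 626. -103.  281.] [-0.28  0.46  1.18  0.16  1.51 -0.28] 0.0
0.5 [618. -50. 285.] [-0.14  0.41  1.24  0.    1.46 -0.14] 0.0
t 27.58 pos [ 658.6 -317.7  216.9] rot [-1.5669  0.7828 -1.6422] q [-0.697  1.031  0.552  0.677  1.984 -0.481] F [ 0.4 -0.1 -1.5] gap 52.1
shift [-235.1  138.3  -59.9] turn [ -0.08  -4.63 -44.83] rows>= 6.7
0.6 [610.   4. 284.] [ 0.01  0.39  1.28 -0.16  1.44  0.02] 0.0
0.8 [594. 111. 267.] [ 0.31  0.46  1.27 -0.46  1.53  0.31] 0.0
1 [578. 218. 232.] [ 0.55  0.67  1.14 -0.69  1.72  0.52] 0.0
```

View pics/s17.png

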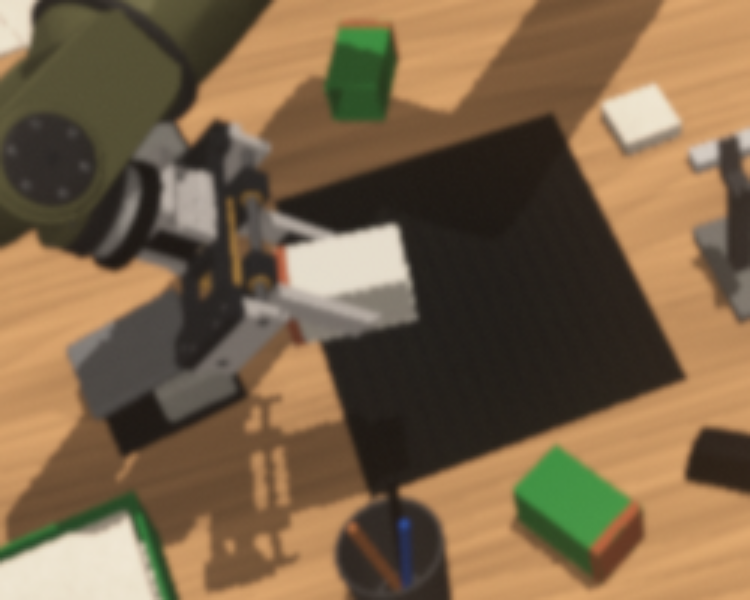

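```bash
python3 -m jog '[-22,4,-5,0,-0.4,-4, -50,13,-11,0,-0.9,-9, -80,26,-18,0,-1.5,-15, -108,41,-25,0,-2,-21, -136,58,-32,0,-2.6,-26.5, -163,77,-39,0,-3.2,-32, -188,97,-46,0,-3.8,-37, -210,117,-52,0,-4.2,-41, -226,131,-57,0,-4.5,-43.8, -235,138,-60,0,-4.6,-44.8]'
python3 - <<'E'
from h import *
from pl import pegs
log(); rel([*pegs[2],230],pegR(.0715-np.pi/2),True)
E
```

```text
clock: 28.47
eef_pos: [617.1, -46.4, 279.6]
eef_rot: [-1.546, 0.0, -1.568]
wrist_force: [0.2, -0.2, -1.6]
finger_gap: 51.7
t 28.47 pos [617.1 -46.4 279.6] rot [-1.5460e+00  4.0000e-04 -1.5681e+00] q [-0.136  0.412  1.251  0.004  1.454 -0.139] F [ 0.2 -0.2 -1.6] gap 51.7
shift [-264.6   46.6  -39.7] turn [  0.2   -4.3  -44.95] rows>= 6.5
```

```bash
python3 -m jog '[-25,-2,-4,0,-0.4,-4, -55,-2,-8,0,-0.9,-9, -87,0,-13,0,-1.5,-15, -120,4,-18,0,-2,-21, -152,10,-23,0,-2.6,-27, -184,18,-28,0,-3.2,-33, -215,27,-32,0,-3.7,-38, -242,37,-36,0,-4.1,-42, -258,44,-39,0,-4.3,-44.5, -264.5,46.5,-39.7,0.2,-4.3,-45]'
python3 -m jog '[0,0,0,0,0,0, 0,0,0,0,0,0, 0,0,0,0,0,0]'
python3 - <<'E'
from h import *
from pl import pegs
log(); rel([*pegs[2],150],pegR(.0715-np.pi/2),True)
E
```

```text
clock: 29.3
eef_pos: [578.5, 217.4, 229.5]
eef_rot: [-1.578, -0.79, -1.494]
wrist_force: [-0.5, 0.1, -3.0]
finger_gap: 52.1
clock: 29.55
eef_pos: [580.7, 213.3, 235.4]
eef_rot: [-1.565, -0.783, -1.509]
wrist_force: [-0.0, 1.1, -1.9]
finger_gap: 52.0
t 29.55 pos [580.7 213.3 235.4] rot [-1.5654 -0.7829 -1.5091] q [ 0.546  0.665  1.14  -0.687  1.722  0.512] F [-0.   1.1 -1.9] gap 52.0
shift [-62.2  55.5  -2.9] turn [ 0.09 -0.4  -0.14] rows>= 2.0
```

```bash
python3 -m jog '[-10,9,-1,0,-0.2,0, -22,20,-2,0,-0.4,-0.1, -35,31,-2.5,0,-0.4,-0.1, -47,42,-2.9,0,-0.4,-0.1, -56,50,-2.9,0,-0.4,-0.1, -62,55.5,-2.9,0,-0.4,-0.1, -62,55.5,-2.9,0,-0.4,-0.1, -62,55.5,-2.9,0,-0.4,-0.1, -62,55.5,-2.9,0,-0.4,-0.1]'
python3 - <<'E'
from ov import *
rel([*pegs[2],66],pegR(.0715-np.pi/2),True)
ov(2,"pics/v18.png",{"scene":(130,230,360,430),"top":(140,230,215,275)})
rel([*pegs[2],69],pegR(.0715-np.pi/2),True)
E
```

```text
clock: 30.3
eef_pos: [577.7, 219.5, 152.6]
eef_rot: [-1.571, -0.785, -1.499]
wrist_force: [0.2, -0.1, -2.5]
finger_gap: 51.7
t 30.3 pos [577.7 219.5 152.6] rot [-1.571  -0.7853 -1.4988] q [ 0.557  0.746  1.205 -0.677  1.614  0.605] F [ 0.2 -0.1 -2.5] gap 51.7
shift [-58.8  60.7   0.1] turn [-0.01  0.02 -0.01] rows>= 2.0
t 30.3 pos [577.7 219.5 152.6] rot [-1.571  -0.7853 -1.4988] q [ 0.557  0.746  1.205 -0.677  1.614  0.605] F [ 0.2 -0.1 -2.5] gap 51.7
grasp [577.8 217.3 150.5] peg [578. 216.]
t 30.4 pos [577.7 219.4 152.8] rot [-1.5707 -0.785  -1.4991] q [ 0.557  0.746  1.205 -0.676  1.614  0.605] F [-1.2  0.2 -2.1] gap 51.8
shift [-56.8  58.7   0.1] turn [-0.01  0.01 -0.02] rows>= 2.0
```

View pics/v18.png

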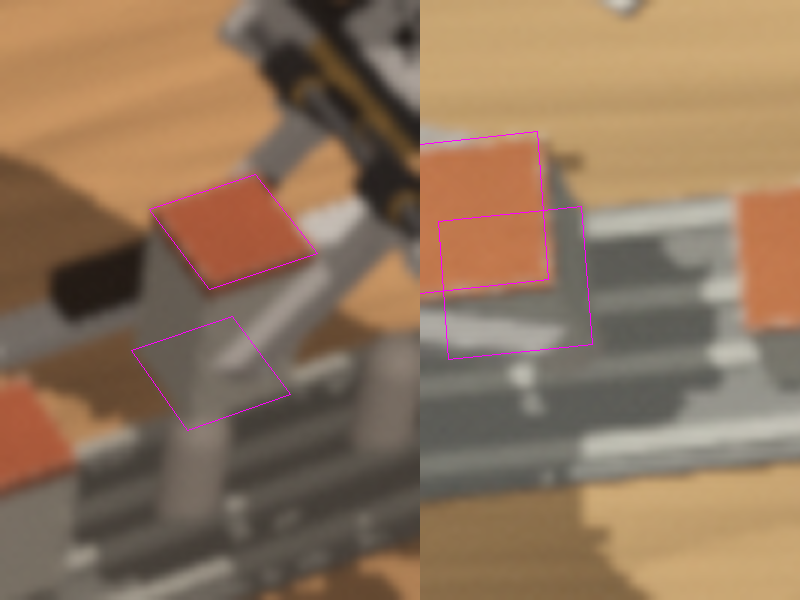

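```bash
python3 -m jog '[-8,8,0,0,0,0, -18,18,0,0,0,0, -28,29,0,0,0,0, -38,39,0,0,0,0, -46,47,0,0,0,0, -52,53,0,0,0,0, -55,57,0,0,0,0, -57,59,0,0,0,0, -57,59,0,0,0,0, -57,59,0,0,0,0]'
python3 - <<'E'
from h import *
from pl import pegs
rel([*pegs[2],65],pegR(.0715-np.pi/2),True)
E
```

```text
clock: 31.23
eef_pos: [577.6, 218.0, 70.3]
eef_rot: [-1.572, -0.785, -1.498]
wrist_force: [0.1, 0.1, -1.8]
finger_gap: 52.2
t 31.23 pos [577.6 218.   70.3] rot [-1.5717 -0.7854 -1.4983] q [ 0.555  0.848  1.237 -0.678  1.509  0.688] F [ 0.1  0.1 -1.8] gap 52.2
shift [-2.3  2.1  0.3] turn [0.01 0.04 0.  ] rows>= 0.1
```

```bash
python3 -m jog '[-1,1,0,0,0,0, -2,2,0,0,0,0, -2.8,2.8,0,0,0,0, -3.2,3.2,0,0,0,0, -3.2,3.2,0,0,0,0]'
python3 -m jog '[-0.3,0.3,0,0,0,0, -0.3,0.3,0,0,0,0]'
python3 -c "
from h import *
rd()"
```

```text
clock: 31.65
eef_pos: [577.5, 218.0, 66.6]
eef_rot: [-1.571, -0.786, -1.499]
wrist_force: [-4.3, -0.0, 7.9]
finger_gap: 51.8
clock: 31.82
eef_pos: [577.5, 218.0, 66.6]
eef_rot: [-1.571, -0.786, -1.5]
wrist_force: [-4.1, 0.1, 10.1]
finger_gap: 51.9
t 31.82 pos [577.5 218.   66.6] rot [-1.5707 -0.7864 -1.4995] q [ 0.555  0.853  1.238 -0.679  1.505  0.692] F [-4.1  0.1 10.1] gap 51.9
```

Contact at the expected height (grasp z ≈ 64.5). Release, back out.

```bash
python3 -m jog '[0,0,0,0,0,0, 0,0,0,0,0,0, 0,0,0,0,0,0, 0,0,0,0,0,0, 0,0,0,0,0,0, 0,0,0,0,0,0, 0,0,0,0,0,0]' 78
python3 -m jog '[0,-15,0,0,0,0, 0,-40,0,0,0,0, 0,-70,0,0,0,0, 0,-100,0,0,0,0, 0,-130,0,0,0,0, 0,-150,0,0,0,0, 0,-150,0,0,0,0, 0,-150,0,0,0,0]' 78
python3 - <<'E'
from h import *
log();rd()
S=manip.camera("scene");T=manip.camera("top")
a=cv2.resize(S["img"][130:250,300:460],(800,600));cv2.imwrite("pics/s19.png",a[:,:,::-1])
cv2.imwrite("pics/t19.png",cv2.resize(T["img"][130:280,130:330],(800,600))[:,:,::-1])
E
```

```text
clock: 32.4
eef_pos: [577.4, 217.8, 64.8]
eef_rot: [-1.573, -0.786, -1.498]
wrist_force: [0.7, -0.4, -0.3]
finger_gap: 78.0
clock: 33.07
eef_pos: [569.9, 323.9, 170.7]
eef_rot: [-1.572, -0.785, -1.497]
wrist_force: [0.9, -0.2, -1.4]
finger_gap: 78.2
t 33.07 pos [569.9 323.9 170.7] rot [-1.5719 -0.7853 -1.4974] q [ 0.682  0.867  0.951 -0.636  1.792  0.617] F [ 0.9 -0.2 -1.4] gap 78.2
```

View pics/s19.png

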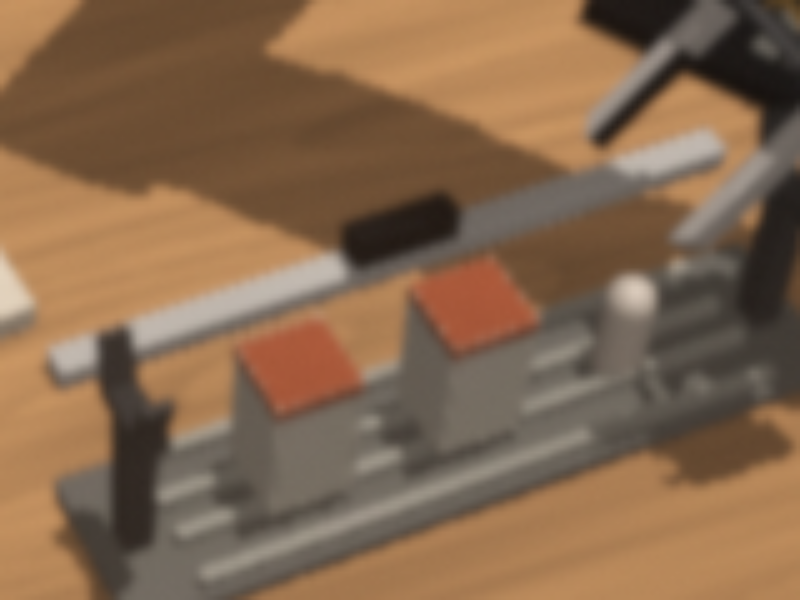

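View pics/t19.png

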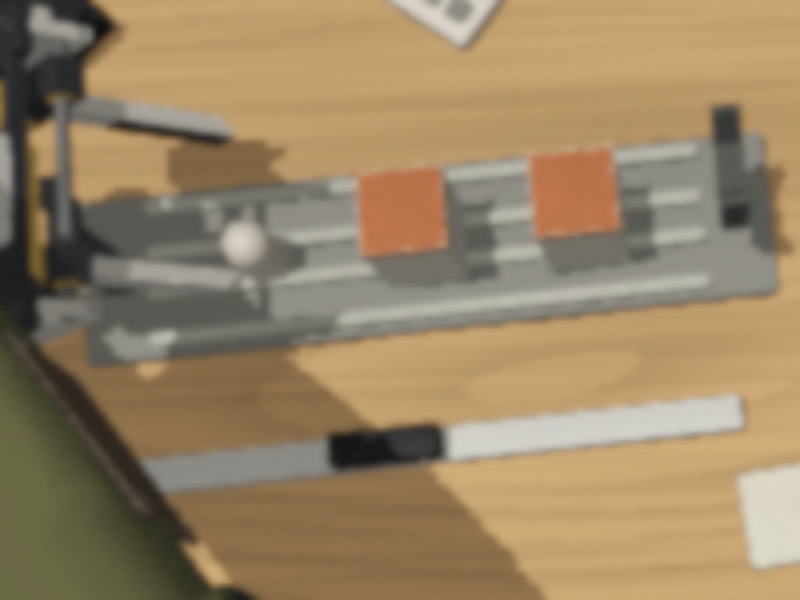

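```bash
cat > barfit.py <<'E'
from h import *
def barfit(T,S,x0,zb,use=('T','S')):
    res={}
    ms={}
    for n,p in(('T',T),('S',S)):
        m=manip.masks_of("bar_mid",p)
        if m: ms[n]=(p,m[0]["pixels"].astype(np.float32)); print(n,m[0]["score"],m[0]["pixels"].sum())
    def f2(q,L):
        Rm=Ro.from_euler('z',q[2]*.01).as_matrix()
        return sum(np.abs(np.maximum(sil(p,boxpts(np.array([q[0],q[1],zb+8]),Rm,np.array([11,225,8]))),sil(p,boxpts(np.array([q[0],q[1],zb+28]),Rm,np.array([11,35,12]))))-x).sum() for p,x in L)
    for key in (['T'],['S'],['T','S']):
        L=[ms[k] for k in key if k in ms]
        if len(L)<len(key): continue
        q=np.array(x0,float)
        for st in(8,3,1):
            r=minimize(f2,q,args=(L,),method='Nelder-Mead',options=dict(initial_simplex=np.array([q,q+[st,0,0],q+[0,st,0],q+[0,0,st]]),xatol=.05,fatol=.2));q=r.x
        print(key,np.round(q,2),round(r.fun,1))
    return q
def grip(p,z,guess,rad=25):
    # dark blob centroid -> match with projected grip silhouettes
    g=p["img"].max(2)<70; Y,X=np.mgrid[:400,:640]; u=proj(p,guess)[0]; g&=np.hypot(X-u[0],Y-u[1])<rad
    n,l,st,ce=cv2.connectedComponentsWithStats(g.astype(np.uint8)); k=1+np.argmax(st[1:,4]); m=(l==k).astype(np.float32)
    return m
E
python3 - <<'E'
from barfit import *
S=manip.camera("scene");T=manip.camera("top")
barfit(T,S,[446,236,7.2],0)
for n,p in(('T',T),('S',S)):
    m=grip(p,28,np.array([446,236,28.])); ys,xs=np.nonzero(m); print(n,m.sum(),xs.min(),xs.max(),ys.min(),ys.max())
    def f(q): 
        Rm=Ro.from_euler('z',.073).as_matrix(); return np.abs(sil(p,boxpts(np.array([q[0],q[1],28]),Rm,np.array([11,35,12])))-m).sum()
    q=np.array([446,236.])
    for st in(8,3,1): r=minimize(f,q,method='Nelder-Mead',options=dict(initial_simplex=np.array([q,q+[st,0],q+[0,st]])));q=r.x
    print('grip',n,q,r.fun)
E
```

```text
T 0.61 1385
S 0.65 1216
['T'] [444.29 239.42   7.42] 460.1
['S'] [442.85 242.4    7.43] 221.0
['T', 'S'] [443.89 241.14   7.58] 693.4
T 228.0 212 239 237 246
grip T [444.66564941 238.84661865] 76.75
S 211.0 369 391 169 183
grip S [444.75  242.375] 53.9375
```

```bash
python3 - <<'E'
from h import *
from ik import ik
Rt=Rtool([0,0,-1],[np.cos(.0726),np.sin(.0726),0])
rel([445.6,240.6,230],Rt); print(ik(np.array([445.6,240.6,230]),Rt,[.42,.2,1.6,0,1.3,.35]))
E
```

```text
t 33.37 pos [570.  322.8 170.2] rot [-1.5741 -0.7864 -1.4975] q [ 0.68   0.867  0.952 -0.636  1.793  0.617] F [-0.5 -0.4  1. ] gap 78.3
shift [  93.8    9.8 -130. ] turn [ 1.700e-01 -4.000e-02  4.506e+01] rows>= 6.3
(array([ 4.22754565e-01,  2.00560744e-01,  1.63900215e+00, -8.21062843e-14,
        1.30202976e+00,  3.50154565e-01]), np.float64(7.512067707906893e-13))
```

```bash
python3 -m jog '[14,-14,0,0,0,0, 30,-30,-5,0,0,4, 45,-35,-20,0,0,9, 55,-32,-40,0,0,15, 64,-25,-60,0,0,21, 73,-15,-80,0,0,27, 80,-7,-98,0,0,33, 87,1,-114,0,0,38.5, 92,7,-125,0,0,43, 94,10,-130,0,0,45]' 60
python3 -m jog '[0,0,0,0,0,0, 0,0,0,0,0,0, 0,0,0,0,0,0, 0,0,0,0,0,0]'
python3 - <<'E'
from h import *
Rt=Rtool([0,0,-1],[np.cos(.0726),np.sin(.0726),0]);log()
rel([445.4,240.6,30.8],Rt)
E
```

```text
clock: 34.2
eef_pos: [444.6, 239.4, 231.1]
eef_rot: [-1.571, 0.004, -1.501]
wrist_force: [0.5, 0.5, 0.2]
finger_gap: 60.2
clock: 34.53
eef_pos: [445.8, 241.6, 230.2]
eef_rot: [-1.573, -0.001, -1.498]
wrist_force: [0.4, 0.1, 0.8]
finger_gap: 60.0
t 34.53 pos [445.8 241.6 230.2] rot [-1.5726e+00 -1.5000e-03 -1.4984e+00] q [ 4.250e-01  2.030e-01  1.636e+00 -1.000e-03  1.305e+00  3.520e-01] F [0.4 0.1 0.8] gap 60.0
shift [ 6.000e-01  1.994e+02 -1.000e-01] turn [ 0.11 -0.01  0.09] rows>= 4.8
```

```bash
python3 -m jog '[0.5,30,0,0,0,0, 0.5,65,0,0,0,0, 0.5,100,0,0,0,0, 0.5,130,0,0,0,0, 0.5,155,0,0,0,0, 0.5,175,0,0,0,0, 0.5,190,0,0,0,0, 0.5,197,0,0,0,0, 0.5,199,0,0,0,0, 0.5,199,0,0,0,0]' 60
python3 -m jog '[0,0,0,0,0,0, 0,0,0,0,0,0, 0,0,0,0,0,0, 0,0,0,0,0,0, 0,0,0,0,0,0, 0,0,0,0,0,0, 0,0,0,0,0,0, 0,0,0,0,0,0]' 10 30
python3 - <<'E'
from h import *
rd();log();S=manip.camera("scene")
a=cv2.resize(S["img"][130:250,300:460],(800,600));cv2.imwrite("pics/s20.png",a[:,:,::-1])
E
```

```text
clock: 35.37
eef_pos: [445.4, 240.8, 31.4]
eef_rot: [-1.573, -0.001, -1.498]
wrist_force: [0.3, 0.4, 0.1]
finger_gap: 59.8
clock: 36.03
eef_pos: [445.5, 240.5, 31.7]
eef_rot: [-1.572, -0.0, -1.499]
wrist_force: [-0.9, -0.2, 3.4]
finger_gap: 21.9
t 36.03 pos [445.5 240.5  31.7] rot [-1.5718e+00 -2.0000e-04 -1.4990e+00] q [0.423 0.464 1.809 0.    0.87  0.351] F [-0.9 -0.2  3.4] gap 21.9
```

View pics/s20.png

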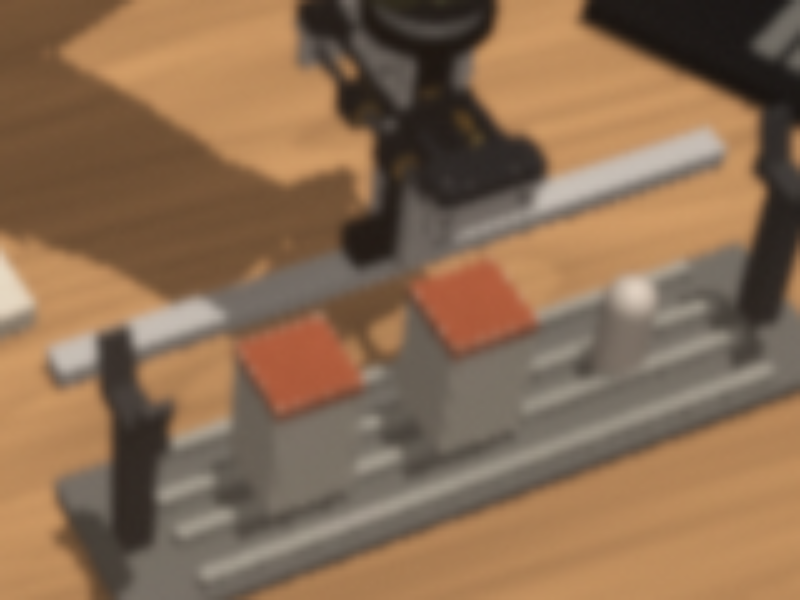

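```bash
python3 -m jog '[0,-12,0,0,0,0, 0,-35,0,0,0,0, 0,-65,0,0,0,0, 0,-95,0,0,0,0, 0,-125,0,0,0,0, 0,-150,0,0,0,0, 0,-170,0,0,0,0, 0,-185,0,0,0,0, 0,-190,0,0,0,0, 0,-190,0,0,0,0]'
python3 - <<'E'
from h import *
Rt=Rtool([0,0,-1],[np.cos(.0726),np.sin(.0726),0]);log()
rel([578.8,216,215],Rt)
E
```

```text
clock: 36.92
eef_pos: [445.8, 240.6, 222.1]
eef_rot: [-1.571, 0.0, -1.499]
wrist_force: [-0.9, 0.6, -2.9]
finger_gap: 22.2
t 36.92 pos [445.8 240.6 222.1] rot [-1.571e+00  1.000e-04 -1.499e+00] q [0.423 0.208 1.649 0.    1.285 0.351] F [-0.9  0.6 -2.9] gap 22.2
shift [ 34.1   7.  130.9] turn [ 0.01 -0.05 -0.01] rows>= 3.2
```

```bash
python3 -m jog '[4,0,14,0,0,0, 10,1,37,0,0,0, 16,3,62,0,0,0, 22,4,86,0,0,0, 28,5,108,0,0,0, 32,6,123,0,0,0, 34,7,131,0,0,0, 34,7,131,0,0,0, 34,7,131,0,0,0, 34,7,131,0,0,0]'
python3 - <<'E'
from barfit import *
from dr import draw
Rt=Rtool([0,0,-1],[np.cos(.0726),np.sin(.0726),0]);log()
S=manip.camera("scene");T=manip.camera("top")
rel([578.8,216,165],Rt)
draw(578,216,.0715,T,S,"d21")
E
```

```text
clock: 37.75
eef_pos: [577.9, 216.3, 214.0]
eef_rot: [-1.573, -0.0, -1.498]
wrist_force: [-1.1, -0.8, -1.8]
finger_gap: 21.9
t 37.85 pos [578.  216.4 214.6] rot [-1.5720e+00 -2.0000e-04 -1.4983e+00] q [0.299 0.461 1.33  0.    1.351 0.226] F [-1.  -0.3 -2.9] gap 21.6
shift [ 0.4 49.6  0.8] turn [ 0.07 -0.01  0.01] rows>= 1.2
```

View pics/d21S.png

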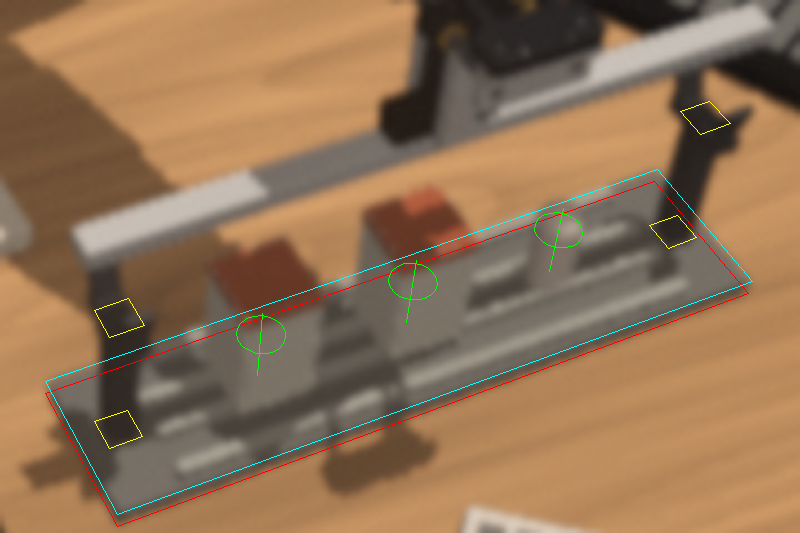

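View pics/d21T.png

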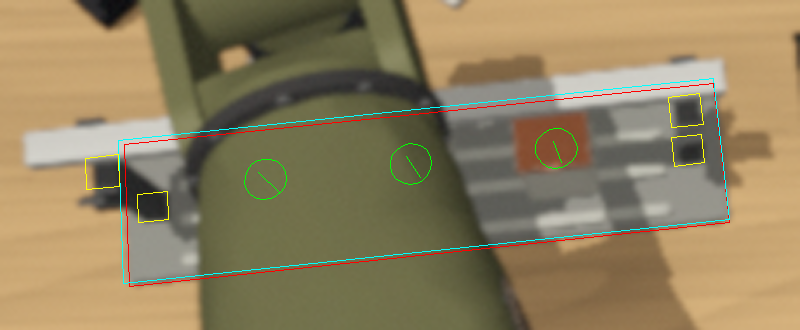

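```bash
python3 -m jog '[0.4,10,0.5,0,0,0, 0.4,22,0.5,0,0,0, 0.4,33,0.5,0,0,0, 0.4,41,0.5,0,0,0, 0.4,46,0.5,0,0,0, 0.4,49,0.5,0,0,0, 0.4,49,0.5,0,0,0, 0.4,49,0.5,0,0,0]'
python3 - <<'E'
from h import *
Rt=Rtool([0,0,-1],[np.cos(.0726),np.sin(.0726),0])
rel([578.8,216,154],Rt)
S=manip.camera("scene");T=manip.camera("top")
cv2.imwrite("pics/s22.png",cv2.resize(S["img"][135:260,305:475],(800,588),interpolation=cv2.INTER_CUBIC)[:,:,::-1])
cv2.imwrite("pics/t22.png",cv2.resize(T["img"][145:225,110:340],(800,278),interpolation=cv2.INTER_CUBIC)[:,:,::-1])
E
```

```text
clock: 38.52
eef_pos: [579.3, 215.7, 165.5]
eef_rot: [-1.572, -0.0, -1.499]
wrist_force: [0.7, 0.3, -2.4]
finger_gap: 21.9
t 38.52 pos [579.3 215.7 165.5] rot [-1.5718e+00 -2.0000e-04 -1.4990e+00] q [0.297 0.504 1.384 0.    1.255 0.225] F [ 0.7  0.3 -2.4] gap 21.9
shift [-0.4 11.5 -0.5] turn [ 0.06 -0.05  0.01] rows>= 0.3
```

View pics/s22.png

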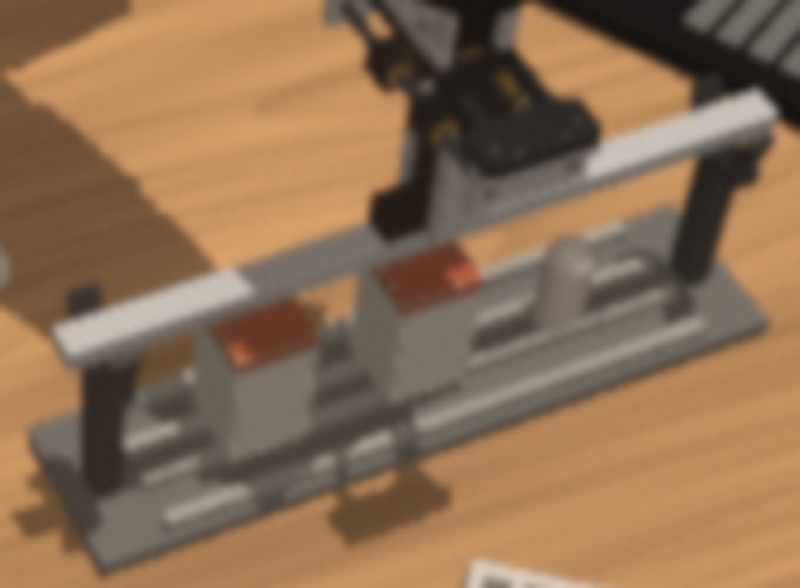

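View pics/t22.png

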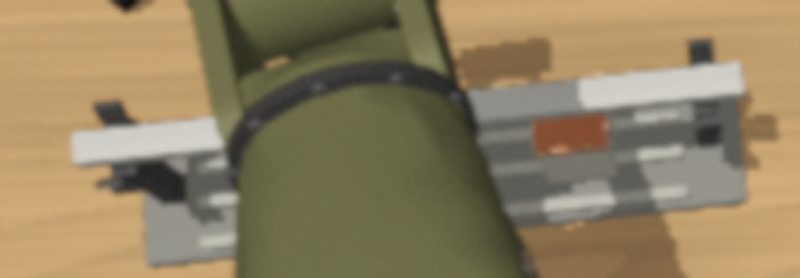

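```bash
python3 -m jog '[0,4,-0.3,0,0,0, 0,7,-0.3,0,0,0, 0,9.5,-0.3,0,0,0, 0,11,-0.3,0,0,0, 0,11,-0.3,0,0,0, 0,11,-0.3,0,0,0]'
python3 -c "
from h import *
rd()"
```

```text
clock: 39.12
eef_pos: [578.9, 215.6, 154.3]
eef_rot: [-1.572, -0.0, -1.499]
wrist_force: [-0.0, -0.4, -3.1]
finger_gap: 21.8
t 39.12 pos [578.9 215.6 154.3] rot [-1.5722e+00 -4.0000e-04 -1.4990e+00] q [ 0.297  0.514  1.396 -0.     1.233  0.225] F [-0.  -0.4 -3.1] gap 21.8
```

```bash
python3 -m jog '[0,0.5,0,0,0,0, 0,1,0,0,0,0, 0,1,0,0,0,0, 0,1,0,0,0,0]'
python3 -m jog '[0,0.5,0,0,0,0, 0,0.8,0,0,0,0, 0,0.8,0,0,0,0]'
python3 -c "
from h import *
rd()"
```

```text
clock: 39.45
eef_pos: [578.9, 215.6, 153.8]
eef_rot: [-1.572, -0.0, -1.499]
wrist_force: [-2.3, -0.1, 2.7]
finger_gap: 21.8
clock: 39.7
eef_pos: [578.9, 215.7, 153.8]
eef_rot: [-1.571, -0.0, -1.499]
wrist_force: [-6.2, -1.4, 10.1]
finger_gap: 21.6
t 39.7 pos [578.9 215.7 153.8] rot [-1.5713e+00 -1.0000e-04 -1.4990e+00] q [ 0.297  0.514  1.397 -0.     1.231  0.225] F [-6.2 -1.4 10.1] gap 21.6
```

Seated in the forks (contact). Release and withdraw straight up.

```bash
python3 -m jog '[0,0,0,0,0,0, 0,0,0,0,0,0, 0,0,0,0,0,0, 0,0,0,0,0,0, 0,0,0,0,0,0, 0,0,0,0,0,0]' 60
python3 -m jog '[0,-10,0,0,0,0, 0,-30,0,0,0,0, 0,-60,0,0,0,0, 0,-90,0,0,0,0, 0,-120,0,0,0,0, 0,-145,0,0,0,0, 0,-150,0,0,0,0]'
python3 -m jog '[0,0,-30,0,0,0, 0,0,-65,0,0,0, 0,0,-100,0,0,0, 0,0,-135,0,0,0, 0,0,-170,0,0,0, 0,0,-200,0,0,0, 0,0,-220,0,0,0, 0,0,-220,0,0,0, 0,0,-220,0,0,0]'
python3 - <<'E'
from barfit import *
from dr import draw
rd()
S=manip.camera("scene");T=manip.camera("top")
draw(578,216,.0715,T,S,"d23")
barfit(T,S,[578,216,7.2],122)
cv2.imwrite("pics/t23.png",T["img"][:,:,::-1])
E
```

```text
clock: 40.2
eef_pos: [578.8, 215.6, 152.4]
eef_rot: [-1.572, -0.0, -1.499]
wrist_force: [0.2, 0.9, -0.3]
finger_gap: 58.3
clock: 40.78
eef_pos: [579.7, 215.9, 308.4]
eef_rot: [-1.565, 0.001, -1.499]
wrist_force: [-0.3, 0.1, 0.8]
finger_gap: 60.4
clock: 41.53
eef_pos: [359.2, 199.9, 303.4]
eef_rot: [-1.571, 0.0, -1.498]
wrist_force: [-0.0, 0.2, 1.1]
finger_gap: 59.9
t 41.53 pos [359.2 199.9 303.4] rot [-1.5709e+00  1.0000e-04 -1.4983e+00] q [ 0.419 -0.071  1.758  0.     1.455  0.346] F [-0.   0.2  1.1] gap 59.9
T 0.92 2145
S 0.62 1556
['T'] [577.85 212.7    7.55] 156.4
['S'] [575.97 217.25   7.81] 256.8
['T', 'S'] [577.49 214.32   7.51] 445.2
```

View pics/d23S.png

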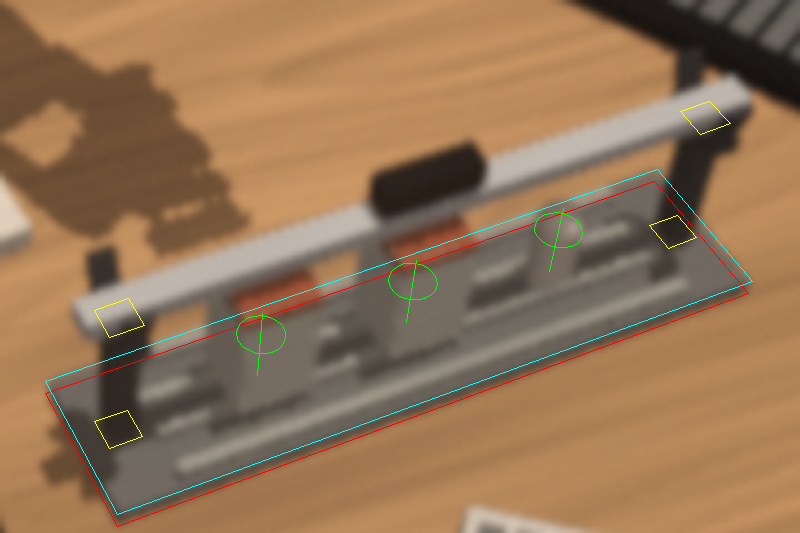

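View pics/t23.png

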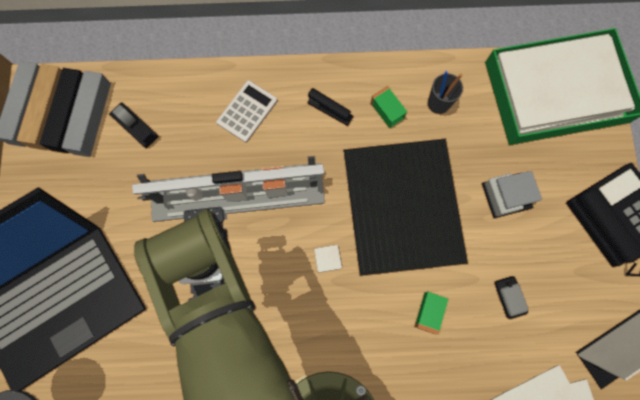

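```bash
python3 -c "
from h import *
rd(); print(manip.sign_off())"
```

```text
t 41.73 pos [360.2 199.9 302.6] rot [-1.5727e+00 -6.0000e-04 -1.4994e+00] q [ 0.418 -0.068  1.756  0.     1.455  0.346] F [-0.3  1.2  0.1] gap 60.0
the job is handed in; nothing more can be done
None
```

The job is done and handed in at about 42 s on the robot's clock; `sign_off` gave no verdict.

- **Bar off:** I lifted the keeper bar off the rack and laid it flat on the desk in front of it.
- **Tumblers:** Only two white tumblers were on the mat. The two similar green ones lay off the mat, and I left them alone. Both tumblers now stand upside down, one on peg 1 and one on peg 2. One had been knocked aside mid-run, so I measured it again before picking it up.
- **Bar back:** I laid the bar back across both end posts, grip side up.

**Last checks:**
- **Tumblers:** Each met the rack at the expected height: the grip point was about 64–65 mm above the desk, against 65 mm for a fully seated tumbler. In the pictures both look level and over their pegs.
- **Bar position:** The pictures show it flat in both forks. The combined camera fit puts it about 2 mm off centre along its length, within 1 mm across, and within 0.01 rad of straight.
- **Disagreement:** The two cameras differ by about 4.5 mm on the bar's position along its length, which is still well inside the 20 mm limit.
- **Clear of the work:** The arm is well back from the rack. In the last top view, compared by eye, nothing else on the desk has moved.

I did not do a separate numeric fit of the two seated tumblers after letting go. My first attempt to seat one with the tool facing away from the robot ran close to a wrist-joint limit. I lifted it clear before it reached the peg, turned the tool, and placed it from the side.

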